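# Gauge the rotor's tube adapters and box them

## Robot

A 6-joint arm with a two-finger parallel gripper is mounted at the origin on the work surface. World frame = base frame: x ahead of the robot, y to its left, z up, the work surface at z = 0. Lengths are in mm, angles in degrees, forces in N, time in s.
With the tool pointing down it reaches from about 350 to 850 mm from the base axis. Payload 8.1 kg.
Tool frame: the origin (TCP) lies at the very end of the fingers, on their centre line; the grasp point (between the pads) lies 19 mm behind it; z points along the fingers, y is the direction in which the jaws open and shut (so a half turn about z gives the same grasp; the last joint's range is limited). The gripper opens to 85 mm and grips with 20 to 120 N. Pads are 22 mm wide; open, the fingers measure 114 mm over their backs; the gripper's body (76 mm by 85 mm) begins 54 mm behind the grasp point. The pads swing forward as they close: fully open they stand 13 mm farther back than shut.
Start: joints at [69.591, 7.471, 85.268, -0, 87.261, -4.893], TCP at [160.479, 578.145, 231.292] pointing down, gripper open.
Joint ranges: [-169.43, 169.43], [-51.17, 129.36], [1.28, 143.12], [-76.62, 256.62], [0, 156.53], [-152.29, 152.29]. Speed limits (degrees/s): [136.94, 136.94, 159.86, 180, 180, 180].

## Interface

Orientations are given as [roll, pitch, yaw] about the fixed x, y, z axes, in that order (R = Rz(yaw) Ry(pitch) Rx(roll)).
In Python, from bench import r gives the robot as it stands.
- The arm moves only by the shell command python3 -m crank 'ROWS' [OPENING] [FORCE]. ROWS is JSON, a list that holds one entry, the list of rows, each a list of 6 numbers: the shift along the tool's x, y, z in m, then the turn, a rotation vector about the tool's x, y, z in rad. A call has 1 to 10 rows; each row is the pose to reach, as a shift and turn from the pose measured when the call began, along the tool's axes at that moment; what a row does not reach only later rows make up. A row lasts 1/8 s, in which the tool goes at most 62.5 mm and 10.7 degrees, less where a joint would pass 70% of its speed; a pose out of reach is approached as far as the arm can. A call with a gripper value outside its range is refused whole. OPENING is the closure, from 0 (fully open) to 1 (shut), set as the call begins (- or left out, the last holds). The fingers move at their own pace and stop on an object; FORCE is the grip in N (left out, the last holds). Time passes only in rows, so rows that repeat a pose let the fingers close. It gives the time, the measured TCP pose, the force and the opening at its end, in the units of the state.
- r.sense(): the state, without advancing time (a new reading comes with each control period).
- r.snapshot(name): name is "side" or "top"; returns (picture, depth): 420x560x3 uint8, blue, green, red; 420x560 float32, mm along the optical axis (not along the pixel's ray), 0 where there is no reading.
- r.get_calibration(name): a dict with "mtx" (3x3 intrinsics, pixels), "cam_to_world" (4x4, takes a point from camera to world coordinates). Camera axes: x right, y down, z forward; pixel columns grow to the right and rows downward; lengths in mm; the calibration is good to about 2 mm. A picture is of the moment at which its call begins. get_calibration takes no time and is no camera call.
- r.hand_in(): hands the job in, once; it reports no verdict.
Trained networks look in the newest picture that a camera, given by its name, has taken for a name from the list of things; names that differ only in an ending like _2 or _b are one class to them, and where a whole thing is asked for, a point or a joint stands for the part that bears it (a point fixed in the world has none). Each returns a list of dicts, best first, with "conf" (0 to 1); they miss things now and then, are a little off and sometimes report something else, mostly with a low value. They report only what shows in the picture. A call takes as long as a camera call. They do not tell look-alikes from the thing itself.
- r.look_for(thing, camera): "extent" ([left, top, right, bottom] in pixels, round what is visible of it).
- r.landmark_of(thing, camera): "pixel" ([column, row] in pixels: a listed point, or the origin of a listed thing).
The state is a dict: "time": time; "joint_pos": joint angles; "qd": joint speeds; "joint_efforts": joint torques, N m; "tool_pos": TCP position; "tcp_rot": TCP orientation; "ft_force": force on the tool from outside, world axes, zero at the start; "wrist_torque": the same for the moment, N m; "finger_gap": finger opening in mm.
Only numpy, scipy, OpenCV 4.12 (cv2) and the standard library are available. Lean on these libraries where they do the work, as an engineer would, in place of code of your own. Each camera call takes 0.05 s, during which the arm holds its last target.

## Task

Check every tube adapter standing on the bench in the bench caliper, one at a time from the widest to the narrowest: stand it upright on the platform and push the sliding jaw's thumb tab until both jaws lightly touch the adapter, without pressing so hard that the jaw cocks, and keep it so for a moment. Stand all the checked adapters upright in the bay of the storage box, slide its cover fully shut and leave the caliper's jaw drawn back fully open. Leave the bottle, the rotor lid and the tube rack where they are.

Things in the scene. Friction and masses are not known exactly. Their poses are not given: they have to be found in the camera images.
- adapter_62: plain off-white hollow plastic sleeve, a centrifuge tube adapter, 62 mm outside diameter, 60 mm high, with a heavy steel foot 10 mm high of the same diameter (weighs 0.1 to 0.35 kg, most of it in the foot) and a blind bore open at the top; origin at the centre of its underside, z along its axis (upright). Stands on the bench at the start; two or three of the four adapters are present, one that has no pose at the start is absent
- adapter_54: plain off-white hollow plastic sleeve, a centrifuge tube adapter, 54 mm outside diameter, 60 mm high, with a heavy steel foot 10 mm high of the same diameter (weighs 0.1 to 0.35 kg, most of it in the foot) and a blind bore open at the top; origin at the centre of its underside, z along its axis (upright). Stands on the bench at the start; two or three of the four adapters are present, one that has no pose at the start is absent
- adapter_46: plain off-white hollow plastic sleeve, a centrifuge tube adapter, 46 mm outside diameter, 60 mm high, with a heavy steel foot 10 mm high of the same diameter (weighs 0.1 to 0.35 kg, most of it in the foot) and a blind bore open at the top; origin at the centre of its underside, z along its axis (upright). Stands on the bench at the start; two or three of the four adapters are present, one that has no pose at the start is absent
- adapter_38: plain off-white hollow plastic sleeve, a centrifuge tube adapter, 38 mm outside diameter, 60 mm high, with a heavy steel foot 10 mm high of the same diameter (weighs 0.1 to 0.35 kg, most of it in the foot) and a blind bore open at the top; origin at the centre of its underside, z along its axis (upright). Stands on the bench at the start; two or three of the four adapters are present, one that has no pose at the start is absent
- caliper: bench caliper fixed to the bench: a dark steel base plate 12 mm thick (x -100 to 130, y -78 to 118 mm) whose top is the platform for the part. A steel beam runs along x at y = 95 mm, its top 28 mm above the bench. The fixed jaw and the sliding blade reach from the beam in -y across the platform. Origin on the bench, x = direction in which the sliding jaw opens, y = from the platform towards the beam
- seat (a point): point on top of the platform (12 mm above the bench), at the caliper's x = 0, y = 0, 50 mm from the face of the fixed jaw: midway between the jaws when the sliding jaw is fully open. The blade reaches only to y = -20 mm, so stand the part about y = 0 (the jaw may push it along until it meets the fixed jaw)
- fixed_jaw: fixed steel jaw, a bar 16 mm thick and 30 mm high on the platform, from y = -25 to 105 mm; its measuring face looks to the caliper's +x. Origin on that face at y = 0, at platform height (caliper x = -50 mm)
- slide_jaw (a joint): position of the caliper's slider along the beam in m = gap between the two measuring faces while the blade is square: 0 shut, 0.10 fully open. About 1.2 N of friction; it stays where it is left
- thumb_tab (a point): middle of the black thumb tab standing on the slider: 12 mm thick along the caliper's x, 24 mm wide along its y, 34 mm high, its top 74 mm above the bench, slider top under it 40 mm above the bench. 20 mm beyond the blade's measuring face in x, at caliper y = 95 mm
- blade: sliding steel blade carried by the slider, 14 mm thick, 26 mm high (14 to 40 mm above the bench), from caliper y = 100 to -20 mm. Origin on its measuring face at the beam (caliper y = 95 mm); its x axis is parallel to the caliper's x while it is square. It has spring play on the slider (about 20 N m/rad, pivot at the beam): pressing a part at y = 0 with 5 N cocks it by some 0.024 rad, 10 N by 0.047 rad
- box: grey storage box fixed to the bench, 72 mm high. Origin on the bench under the centre of its bay. The bay is open at the top, inside 230 mm along x, 180 mm along y, floor 5 mm above the bench, walls 5 mm; beside it in +y a closed block of the same height, 180 mm long, onto which the cover slides
- cover (a joint): opening of the aluminium cover in m: 0 = fully shut over the bay, 0.18 = fully open (stop); it slides along the box's +y, with about 1.5 N of friction. Cover 5 mm thick, underside 72 mm above the bench. Starts shut or up to 60 mm open
- cover_handle (a point): middle of the black bar handle on the cover, a rib 90 mm long along the box's x, 14 mm thick along its y, 26 mm high, its top 103 mm and foot 77 mm above the bench; it lies at the box's y = -50 mm when shut, +130 mm when fully open
- bottle: bystander: white plastic bottle, 60 mm diameter, 130 mm high, origin under its centre
- rotor_lid: bystander: black rotor lid, 150 mm diameter, 45 mm high, origin under its centre
- rack: bystander: white rack with yellow-capped tubes, about 150 x 80 mm, 110 mm high, origin under its centre
There are look-alikes about, which are no part of the job. Leave any green or turquoise look-alike of the adapter_38 alone.

How it is judged:
By the outcome, as a careful person would: the job done as asked, in the order asked, and still so for the second after the job is handed in, with the robot touching nothing.
Of adapter_62, adapter_54, adapter_46, adapter_38 only 2 to 3 are there at a start; the rules pass over those that are not, and their reading is None.
At some moment in a run one of adapter_62, adapter_54, adapter_46, adapter_38 may be knocked a few centimetres aside while the robot is not near it.
It also fails if it takes over 210 s, if anything falls off the work surface, if the arm or the gripper's body presses on something with over 40 N, if the wrist force passes 120 N, or if a joint passes its speed limit or range.

## Working session

There is one attempt and no reset: what is moved stays moved. The work goes in short steps, Python scripts to look and compute and a shell command to move; the robot and the scene stay as the last step left them, time stands still between calls to the robot, and variables do not carry over. Pictures are saved under pics/ and viewed, and the job is handed in when it is done.

```bash
ls; mkdir -p pics; cat > h.py <<'E'
from bench import r
import numpy as np, cv2
def snap(n,tag):
    p,d=r.snapshot(n); cv2.imwrite(f"pics/{tag}.png",p); np.savez(f"pics/{tag}.npz",p=p,d=d); return p,d
def world(n,u,v,d):
    c=r.get_calibration(n);K=np.array(c["mtx"]);T=np.array(c["cam_to_world"])
    u=np.asarray(u,float);v=np.asarray(v,float);d=np.asarray(d,float)
    P=np.stack([(u-K[0,2])/K[0,0]*d,(v-K[1,2])/K[1,1]*d,d,np.ones_like(d)],-1)
    return (P@T.T)[...,:3]
def cloud(n,d):
    v,u=np.mgrid[0:d.shape[0],0:d.shape[1]]
    return world(n,u,v,d)
def atz(n,u,v,z):
    a=world(n,u,v,1.);b=world(n,u,v,1000.);t=(z-a[2])/(b[2]-a[2]);return a+t*(b-a)
E
python3 - <<'E'
from h import *
for n in("top","side"):
    snap(n,n+"0"); c=r.get_calibration(n); print(n,np.round(c["mtx"],1).tolist(),np.round(c["cam_to_world"],3).tolist())
print(r.sense())
E
```

```text
pics
top [[400.7, 0.0, 279.1], [0.0, 400.7, 206.7], [0.0, 0.0, 1.0]] [[0.025, -0.992, 0.127, 485.498], [-1.0, -0.023, 0.019, -51.603], [-0.016, -0.128, -0.992, 1065.237], [0.0, 0.0, 0.0, 1.0]]
side [[503.6, 0.0, 282.3], [0.0, 503.6, 212.6], [0.0, 0.0, 1.0]] [[-0.978, -0.14, 0.157, 418.901], [-0.21, 0.575, -0.791, 807.83], [0.021, -0.806, -0.591, 719.55], [0.0, 0.0, 0.0, 1.0]]
{'time': 0.1, 'joint_pos': array([ 6.95892154e+01,  7.51127413e+00,  8.53226676e+01,  7.53980042e-04,
        8.72600471e+01, -4.89392037e+00]), 'qd': array([ 0.02263425, -0.15535294, -0.10416534,  0.04345127, -0.05910068,
       -0.02580964]), 'joint_efforts': array([ 1.34085665e-03, -5.70948100e+01, -5.01943767e+01, -1.14353211e-04,
        8.08986370e-03, -3.35426193e-05]), 'tool_pos': array([160.32739362, 577.68355506, 230.34773973]), 'tcp_rot': array([-1.79906418e+02, -8.76860825e-03,  1.64483092e+02]), 'ft_force': array([ 0.08079302,  0.61039185, -0.93662613]), 'wrist_torque': array([-0.05095674,  0.03840123,  0.01391824]), 'finger_gap': 85.25406453193061}
```

View pics/top0.png

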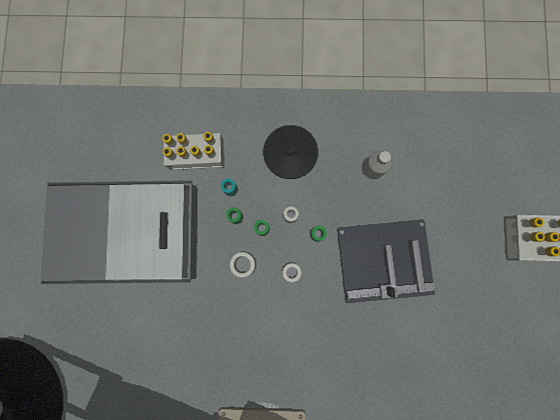

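View pics/side0.png

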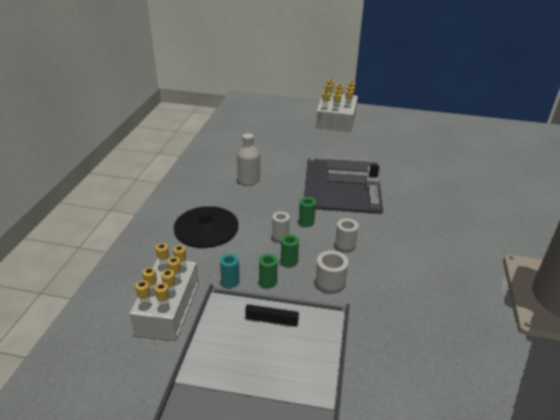

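The off-white adapters in top0 are at (242,264) wide, (291,272) medium and (291,214) small. The look-alikes are green at (234,216), (262,228) and (318,233), and turquoise at (229,187). The caliper is at (388,260) with its jaw part shut and its beam towards the robot. The box is at (120,232) with the cover handle at (163,230). Next I measure them and check a close crop.

```bash
python3 - <<'E'
from h import *
z=np.load("pics/top0.npz");p,d=z["p"],z["d"]
C=cloud("top",d)
hsv=cv2.cvtColor(p,cv2.COLOR_BGR2HSV)
for n,(u,v) in dict(wide=(242,264),mid=(291,272),small=(291,214),g1=(234,216),g2=(262,228),g3=(318,233),t=(229,187)).items():
    s=22; sub=C[v-s:v+s,u-s:u+s].reshape(-1,3); sub=sub[(sub[:,2]>52)&(sub[:,2]<68)]
    pu,pv=[],[]
    if len(sub)<10: print(n,len(sub)); continue
    (c,rad)=cv2.minEnclosingCircle(sub[:,:2].astype(np.float32)); print(n,len(sub),np.round(c,1),'diam',round(2*rad,1),'z',np.round(np.median(sub[:,2]),1))
for t in["caliper","fixed_jaw","seat","thumb_tab","blade","box","cover_handle","cover"]+["adapter_62","adapter_54","adapter_46","adapter_38"]:
    print(t,[(np.round(x["pixel"],1).tolist(),round(x["conf"],2)) for x in r.landmark_of(t,"top")][:5])
a=cv2.resize(p[180:300,210:340],None,fx=6,fy=5,interpolation=cv2.INTER_CUBIC); a=cv2.resize(a,(780,600)); cv2.imwrite("pics/crop0.png",a)
a=cv2.resize(p[200:310,330:440],(600,600),interpolation=cv2.INTER_CUBIC); cv2.imwrite("pics/crop1.png",a)
def prof(u0,u1,v):
    for u in range(u0,u1,2): print(u,v,np.round(C[v,u]).astype(int).tolist(),end=' ')
    print()
prof(340,440,260); prof(340,440,292); prof(36,204,230)
E
```

```text
wide 264 [468.6  56.2] diam 62.0 z 60.3
mid 168 [452.  -67.9] diam 45.5 z 60.6
small 128 [579.6 -84.1] diam 94.3 z 60.4
g1 140 [577.4  63.2] diam 85.7 z 60.1
g2 132 [577.   31.7] diam 85.3 z 60.0
g3 139 [ 571.7 -111. ] diam 97.5 z 60.7
t 138 [646.   92.6] diam 83.0 z 60.3
caliper [([389.4, 251.6], 0.7)]
fixed_jaw []
seat [([387.6, 250.8], 0.98)]
thumb_tab [([196.9, 150.6], 0.75), ([387.4, 293.1], 0.69), ([289.4, 216.3], 0.42)]
blade [([396.1, 290.6], 0.75), ([406.2, 250.9], 0.24)]
box [([157.8, 232.3], 0.82)]
cover_handle [([161.7, 227.8], 0.59)]Traceback (most recent call last):
  File "<stdin>", line 11, in <module>
ValueError: it knows: adapter, blade, bottle, box, caliper, cover_handle, fixed_jaw, rack, rotor_lid, seat, thumb_tab
```

```bash
python3 - <<'E'
from h import *
z=np.load("pics/top0.npz");p,d=z["p"],z["d"]
C=cloud("top",d)
m=((C[...,2]>50)&(C[...,2]<68)).astype(np.uint8); m[:,:205]=0;m[:,335:]=0;m[:160]=0;m[300:]=0
k,l,st,ce=cv2.connectedComponentsWithStats(m)
for i in range(1,k):
    s=C[l==i]
    if len(s)<20: continue
    c,rad=cv2.minEnclosingCircle(s[:,:2].astype(np.float32)); print(np.round(ce[i]),len(s),np.round(c,1),'D',round(2*rad,1))
a=cv2.resize(p[180:300,210:340],(780,600),interpolation=cv2.INTER_CUBIC); cv2.imwrite("pics/crop0.png",a)
a=cv2.resize(p[200:310,330:440],(600,600),interpolation=cv2.INTER_CUBIC); cv2.imwrite("pics/crop1.png",a)
def prof(u0,u1,v):
    for u in range(u0,u1,2): print(u,np.round(C[v,u]).astype(int).tolist(),end=' ')
    print()
prof(376,434,260); prof(376,404,292); prof(36,204,230)
# calip base corners
m=((C[...,2]>7)&(C[...,2]<17)).astype(np.uint8); m[:,:330]=0;m[:,445:]=0
for nm,mm in(("base",m),):
    s=C[mm>0][:,:2].astype(np.float32); print(nm,cv2.minAreaRect(s))
m=((C[...,2]>66)&(C[...,2]<84)); m[:,210:]=0;m[:170]=0;m[292:]=0
print("box",cv2.minAreaRect(C[m][:,:2].astype(np.float32)))
m=((C[...,2]>96)&(C[...,2]<110)); m[:,210:]=0;m[:205]=0;m[255:]=0;m[:,:140]=0
print("handle",cv2.minAreaRect(C[m][:,:2].astype(np.float32)))
m=((C[...,2]>66)&(C[...,2]<84)); m[:,:340]=0;m[:280]=0;m[305:]=0;m[:,440:]=0
print("tab",cv2.minAreaRect(C[m][:,:2].astype(np.float32)), np.median(C[m],0))
E
```

```text
[213. 161.] 55 [728.7 141.4] D 42.1
[228. 185.] 132 [667.5 100. ] D 38.4
[233. 215.] 132 [592.3  82.8] D 37.9
[291. 213.] 126 [598.7 -62.1] D 37.9
[261. 227.] 122 [562.9  11.5] D 37.4
[319. 233.] 122 [ 551.5 -133.6] D 37.5
[242. 264.] 271 [468.7  56.1] D 62.1
[292. 272.] 170 [452.  -67.9] D 45.5
376 [487, -287, 10] 378 [487, -291, 12] 380 [487, -297, 11] 382 [487, -302, 13] 384 [488, -306, 15] 386 [488, -309, 24] 388 [488, -309, 43] 390 [488, -315, 40] 392 [488, -320, 39] 394 [488, -333, 10] 396 [488, -337, 14] 398 [489, -343, 12] 400 [489, -347, 16] 402 [489, -353, 13] 404 [489, -358, 13] 406 [489, -362, 17] 408 [489, -368, 13] 410 [489, -374, 12] 412 [489, -376, 24] 414 [489, -376, 37] 416 [490, -379, 44] 418 [490, -386, 38] 420 [490, -390, 41] 422 [490, -404, 14] 424 [490, -410, 11] 426 [490, -414, 17] 428 [490, -420, 14] 430 [491, -426, 12] 432 [491, -433, 6] 
376 [407, -282, 30] 378 [407, -288, 24] 380 [407, -293, 27] 382 [408, -295, 39] 384 [408, -299, 41] 386 [408, -304, 40] 388 [409, -306, 54] 390 [411, -306, 72] 392 [411, -310, 74] 394 [412, -315, 77] 396 [409, -329, 42] 398
[... 1391 characters left out ...]
 77] 180 [549, 212, 75] 182 [549, 207, 77] 184 [553, 220, 6] 186 [554, 215, 4] 188 [554, 210, 2] 190 [549, 187, 74] 192 [550, 186, 59] 194 [552, 186, 36] 196 [554, 187, 12] 198 [555, 184, -2] 200 [555, 178, 2] 202 [555, 173, 1] 
base ((546.9495849609375, -310.99810791015625), (280.9661865234375, 803.0692749023438), 88.92847442626953)
box ((542.4435424804688, 370.2618713378906), (252.66018676757812, 371.2078857421875), 2.220085620880127)
handle ((546.1741333007812, 248.65464782714844), (87.34102630615234, 15.960843086242676), 2.13454270362854)
tab ((412.32916259765625, -311.62017822265625), (21.99437713623047, 11.404558181762695), 6.532763957977295) [ 411.47894798 -310.64835784   73.56684796]
```

View pics/crop0.png

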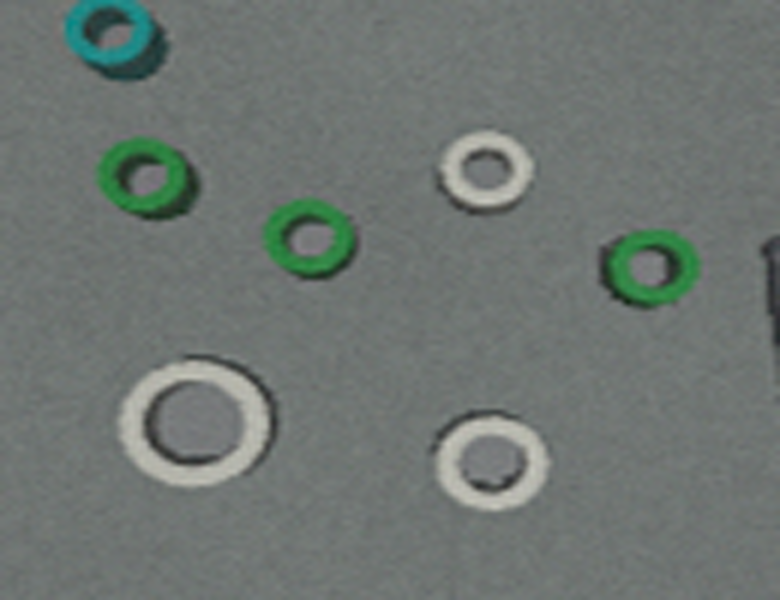

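View pics/crop1.png

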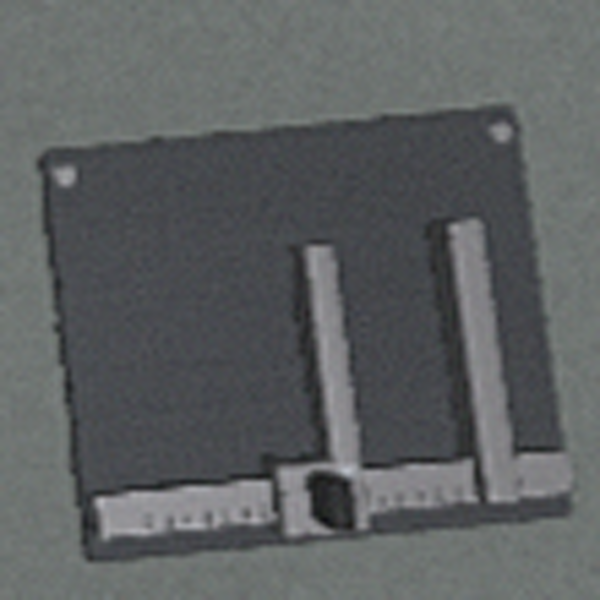

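Crop0 confirms three off-white sleeves: 62 at (242,264), 46 at (292,272) and 38 at (291,213). There is no 54, and the coloured ones are the look-alikes. Crop1 shows the jaw partly shut, with the black tab on the beam. Next I fit the caliper's pose.

```bash
python3 - <<'E'
from h import *
from scipy.optimize import least_squares
z=np.load("pics/top0.npz");p,d=z["p"],z["d"]
C=cloud("top",d)
sub=np.zeros(d.shape,bool); sub[212:308,332:442]=1
# base segmentation by darkness + depth
g=p.max(2)
m=(sub&(C[...,2]>5)&(C[...,2]<50)).astype(np.uint8)
m=cv2.morphologyEx(m,cv2.MORPH_CLOSE,np.ones((3,3)));k,l,st,ce=cv2.connectedComponentsWithStats(m)
i=1+np.argmax(st[1:,4]); s=C[(l==i)&(C[...,2]<20)]
print("base",cv2.minAreaRect(s[:,:2].astype(np.float32)))
# fixed jaw & blade top pixels z 36..48
for nm,(v0,v1,u0,u1) in dict(fixed=(235,300,408,430),blade=(240,286,380,400),beam=(284,304,340,440)).items():
    zz=C[v0:v1,u0:u1].reshape(-1,3)
    lo,hi=(22,33) if nm=="beam" else(36,47)
    q=zz[(zz[:,2]>lo)&(zz[:,2]<hi)].astype(np.float32)
    print(nm,len(q),cv2.minAreaRect(q[:,:2]),cv2.fitLine(q[:,:2],cv2.DIST_HUBER,0,.01,.01).ravel())
for n in("caliper","seat","thumb_tab","fixed_jaw"):
    zz={"seat":12,"thumb_tab":57,"fixed_jaw":12}.get(n,0)
    for c in("top",): print(n,[(np.round(atz(c,*x["pixel"],zz)).tolist(),round(x["conf"],2)) for x in r.landmark_of(n,c)])
E
```

```text
base ((482.0726013183594, -314.43548583984375), (205.7746124267578, 259.3809509277344), 6.934810638427734)Traceback (most recent call last):
  File "<stdin>", line 17, in <module>
cv2.error: OpenCV(4.12.0) /io/opencv/modules/imgproc/src/convhull.cpp:143: error: (-215:Assertion failed) total >= 0 && (depth == CV_32F || depth == CV_32S) in function 'convexHull'
```

```bash
cat >> h.py <<'E'
def plane(n,uv,z):
    return np.array([atz(n,u,v,z)[:2] for u,v in uv],np.float32)
E
python3 - <<'E'
from h import *
z=np.load("pics/top0.npz");p,d=z["p"],z["d"]
C=cloud("top",d); g=p.max(2).astype(int)
print("bench",np.median(g[260:300,205:225]),"base",np.median(g[230:240,360:400]),"jaw",g[255,414:424],g[265,382:400])
m=np.zeros(d.shape,np.uint8); m[212:308,332:442]=1
m=(m>0)&(g<92)
m=m.astype(np.uint8);k,l,st,ce=cv2.connectedComponentsWithStats(cv2.morphologyEx(m,cv2.MORPH_OPEN,np.ones((3,3))))
i=1+np.argmax(st[1:,4]);v,u=np.where(l==i)
q=plane("top",list(zip(u,v)),12); print("base",cv2.minAreaRect(q))
for nm,(v0,v1,u0,u1) in dict(fixed=(242,290,408,430),blade=(246,284,380,400)).items():
    e=[];f=[]
    for vv in range(v0,v1):
        row=np.where(g[vv,u0:u1]>120)[0]
        if len(row)>2:
            e.append((u0+row[0]-.5,vv));f.append((u0+row[-1]+.5,vv))
    z0=42 if nm=="fixed" else 40
    for s,E in(("L",e),("R",f)):
        Q=plane("top",E,z0); vx,vy,x0,y0=cv2.fitLine(Q,cv2.DIST_HUBER,0,.01,.01).ravel()
        print(nm,s,len(E),"ang",np.degrees(np.arctan2(vy,vx)),"y at x=480:",y0+(480-x0)*vy/vx, "x range",Q[:,0].min(),Q[:,0].max())
for n in("seat","thumb_tab","fixed_jaw"):
    zz={"seat":12,"thumb_tab":57,"fixed_jaw":12}.get(n,0)
    print(n,[(np.round(atz("top",*x["pixel"],zz)).tolist(),round(x["conf"],2)) for x in r.landmark_of(n,"top")])
E
```

```text
bench 117.0 base 76.0 jaw [112 145 134 134 135 129 108  68  73  78] [ 71  76  73  62  52  50 110 154 142 142 134 115  56  71  79  73  72  74]Traceback (most recent call last):
  File "<stdin>", line 9, in <module>
  File "h.py", line 16, in plane
    return np.array([atz(n,u,v,z)[:2] for u,v in uv],np.float32)
                     ~~~^^^^^^^^^
  File "h.py", line 14, in atz
    a=world(n,u,v,1.);b=world(n,u,v,1000.);t=(z-a[2])/(b[2]-a[2]);return a+t*(b-a)
                        ~~~~~^^^^^^^^^^^^^
  File "h.py", line 6, in world
    c=r.get_calibration(n);K=np.array(c["mtx"]);T=np.array(c["cam_to_world"])
ValueError: time passes only in moves, steps and waits
```

```bash
python3 - <<'E'
from bench import r
import numpy as np
np.savez("cal.npz",**{n+k:np.array(r.get_calibration(n)[k2]) for n in("top","side") for k,k2 in(("K","mtx"),("T","cam_to_world"))})
E
sed -i 's/c=r.get_calibration(n);K=.*/K=CAL[n+"K"];T=CAL[n+"T"]/' h.py; sed -i '2a CAL=dict(np.load("cal.npz"))' h.py
python3 - <<'E'
from h import *
z=np.load("pics/top0.npz");p,d=z["p"],z["d"]
C=cloud("top",d); g=p.max(2).astype(int)
m=np.zeros(d.shape,np.uint8); m[212:308,332:442]=1
m=(m>0)&(g<92)
m=m.astype(np.uint8);k,l,st,ce=cv2.connectedComponentsWithStats(cv2.morphologyEx(m,cv2.MORPH_OPEN,np.ones((3,3))))
i=1+np.argmax(st[1:,4]);v,u=np.where(l==i)
q=plane("top",list(zip(u,v)),12); print("base",cv2.minAreaRect(q))
for nm,(v0,v1,u0,u1) in dict(fixed=(242,290,408,430),blade=(246,284,380,400)).items():
    e=[];f=[]
    for vv in range(v0,v1):
        row=np.where(g[vv,u0:u1]>100)[0]
        if len(row)>2:
            e.append((u0+row[0]-.5,vv));f.append((u0+row[-1]+.5,vv))
    z0=42 if nm=="fixed" else 40
    for s,E in(("L",e),("R",f)):
        Q=plane("top",E,z0); vx,vy,x0,y0=cv2.fitLine(Q,cv2.DIST_HUBER,0,.01,.01).ravel()
        print(nm,s,len(E),"ang",np.degrees(np.arctan2(vy,vx)),"y at x=480:",y0+(480-x0)*vy/vx, "x range",Q[:,0].min(),Q[:,0].max())
for n in("seat","thumb_tab","fixed_jaw"):
    zz={"seat":12,"thumb_tab":57,"fixed_jaw":12}.get(n,0)
    print(n,[(np.round(atz("top",*x["pixel"],zz)).tolist(),round(x["conf"],2)) for x in r.landmark_of(n,"top")])
E
```

```text
base ((486.94573974609375, -309.0322265625), (196.039794921875, 230.70445251464844), 6.858070373535156)
fixed L 48 ang 6.4659867 y at x=480: -377.02493 x range 417.22534 534.49384
fixed R 48 ang 5.1449876 y at x=480: -393.7668 x range 418.6549 535.5969
blade L 38 ang 6.675728 y at x=480: -309.15112 x range 430.76785 522.86884
blade R 38 ang 6.95669 y at x=480: -322.8606 x range 431.09177 523.1782
seat [([512.0, -316.0, 12.0], 0.98)]
thumb_tab [([757.0, 185.0, 57.0], 0.75), ([407.0, -304.0, 57.0], 0.69), ([591.0, -59.0, 57.0], 0.42)]
fixed_jaw []
```

Caliper origin is about (508.6,-322), with its x axis along (-.119,.993). The jaw is about 53 mm open. The bay centre is about (546,280) with yaw 2.1°, and the cover is about 18 mm open. Cover first: grip the handle and draw it open.

```bash
cat > go.py <<'E'
# python3 go.py x y z yaw  -> shift/turn numbers from the present pose
import sys; from h import *
from scipy.spatial.transform import Rotation as Ro
def rel(x,y,z,yaw):
    s=r.sense();R=Ro.from_euler("xyz",s["tcp_rot"],degrees=True)
    T=Ro.from_euler("xyz",[180,0,yaw],degrees=True)
    d=R.inv().apply(np.array([x,y,z])-s["tool_pos"])/1000; w=(R.inv()*T).as_rotvec()
    print("from",np.round(s["tool_pos"],1),np.round(s["tcp_rot"],1),"rel",[round(float(a),4) for a in d],[round(float(a),3) for a in w],"t",round(s["time"],2))
a=list(map(float,sys.argv[1:]))
for i in range(0,len(a),4): rel(*a[i:i+4])
E
python3 go.py 546 248.7 200 -178 546 248.7 84 -178
```

```text
from [160.5 578.2 231.3] [180.   -0.  164.5] rel [-0.4596, -0.2144, 0.0313] [0.0, 0.0, -0.306] t 0.6
from [160.5 578.2 231.3] [180.   -0.  164.5] rel [-0.4596, -0.2144, 0.1473] [0.0, 0.0, -0.306] t 0.6
```

```bash
python3 -m crank '[[[-0.4596,-0.2144,0.0313,0,0,-0.306],[-0.4596,-0.2144,0.0313,0,0,-0.306],[-0.4596,-0.2144,0.0313,0,0,-0.306],[-0.4596,-0.2144,0.0313,0,0,-0.306],[-0.4596,-0.2144,0.0313,0,0,-0.306],[-0.4596,-0.2144,0.0313,0,0,-0.306],[-0.4596,-0.2144,0.0313,0,0,-0.306],[-0.4596,-0.2144,0.0313,0,0,-0.306],[-0.4596,-0.2144,0.0313,0,0,-0.306],[-0.4596,-0.2144,0.0313,0,0,-0.306]]]' 0.4 30; python3 go.py 546 248.7 84 -178
```

```text
time: 1.85
tool_pos: [546.1, 248.1, 199.7]
tcp_rot: [180.0, -0.0, -178.1]
ft_force: [-0.2, 0.3, 0.1]
finger_gap: 51.3
from [546.1 248.1 199.7] [ 180.    -0.  -178.1] rel [0.0, 0.0005, 0.1157] [0.0, -0.001, -0.001] t 1.85
```

```bash
python3 -m crank '[[[0,0.0005,0.06,0,0,0],[0,0.0005,0.09,0,0,0],[0,0.0005,0.116,0,0,0],[0,0.0005,0.116,0,0,0],[0,0.0005,0.116,0,0,0]]]'; python3 -m crank '[[[0,0,0,0,0,0],[0,0,0,0,0,0],[0,0,0,0,0,0],[0,0,0,0,0,0],[0,0,0,0,0,0],[0,0,0,0,0,0]]]' 1 30;  python3 go.py 540 413 84 -178
```

```text
time: 2.48
tool_pos: [546.1, 249.9, 85.3]
tcp_rot: [179.9, 0.0, -178.0]
ft_force: [0.1, -0.1, -0.0]
finger_gap: 51.3
time: 3.22
tool_pos: [547.0, 250.4, 87.0]
tcp_rot: [179.9, 0.2, -178.0]
ft_force: [-1.3, 0.7, 5.0]
finger_gap: 13.4
from [547.  250.4  87. ] [ 179.9    0.2 -178. ] rel [0.0014, 0.1627, 0.0033] [0.002, 0.003, -0.0] t 3.23
```

```bash
python3 -m crank '[[[0,0.02,-0.001,0,0,0],[0,0.045,-0.001,0,0,0],[0,0.07,-0.001,0,0,0],[0,0.095,-0.001,0,0,0],[0,0.12,-0.001,0,0,0],[0,0.14,-0.001,0,0,0],[0,0.15,-0.001,0,0,0],[0,0.155,-0.001,0,0,0],[0,0.155,-0.001,0,0,0]]]';  python3 go.py 540 413 84 -178
```

```text
time: 4.35
tool_pos: [541.4, 406.6, 87.1]
tcp_rot: [179.9, 0.2, -178.0]
ft_force: [6.2, 0.9, -10.5]
finger_gap: 13.3
from [541.4 406.6  87.1] [ 179.9    0.2 -178. ] rel [0.0011, 0.0064, 0.0031] [0.002, 0.003, 0.001] t 4.35
```

```bash
python3 -m crank '[[[0,0.002,0.001,0,0,0],[0,0.004,0.001,0,0,0],[0,0.006,0.001,0,0,0],[0,0.006,0.001,0,0,0]]]'
```

```text
time: 4.85
tool_pos: [541.2, 412.0, 87.0]
tcp_rot: [180.0, 0.1, -178.0]
ft_force: [-2.8, -7.5, 5.3]
finger_gap: 13.4
```

```bash
python3 -m crank '[[[0,-0.001,0,0,0,0],[0,-0.001,0,0,0,0],[0,-0.001,0,0,0,0],[0,-0.001,0,0,0,0],[0,-0.001,-0.06,0,0,0],[0,-0.001,-0.12,0,0,0],[0,-0.001,-0.12,0,0,0]]]' 0.55; python3 go.py 411.5 -310.6 160 -173.2; python3 - <<'E'
from h import *
snap("top","top1")
E
```

```text
time: 5.72
tool_pos: [544.1, 413.1, 215.4]
tcp_rot: [179.6, 0.8, -178.0]
ft_force: [0.3, 0.6, 0.0]
finger_gap: 38.6
from [544.1 413.1 215.4] [ 179.6    0.8 -178. ] rel [0.1589, -0.7189, 0.0483] [0.006, 0.014, -0.083] t 5.72
```

View pics/top1.png

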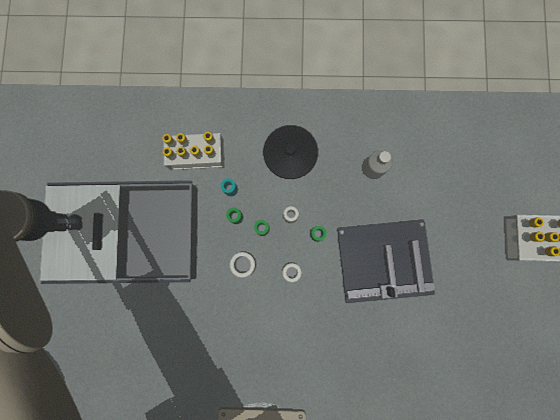

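The cover is fully open, with the handle at (98,231) and the bay empty. Next I go to the caliper tab.

```bash
python3 -m crank '[[[0.1589,-0.7189,0.0483,0.006,0.014,-0.083],[0.1589,-0.7189,0.0483,0.006,0.014,-0.083],[0.1589,-0.7189,0.0483,0.006,0.014,-0.083],[0.1589,-0.7189,0.0483,0.006,0.014,-0.083],[0.1589,-0.7189,0.0483,0.006,0.014,-0.083],[0.1589,-0.7189,0.0483,0.006,0.014,-0.083],[0.1589,-0.7189,0.0483,0.006,0.014,-0.083],[0.1589,-0.7189,0.0483,0.006,0.014,-0.083],[0.1589,-0.7189,0.0483,0.006,0.014,-0.083],[0.1589,-0.7189,0.0483,0.006,0.014,-0.083]]]' 0.6; python3 go.py 411.5 -310.6 160 -173.2
```

```text
time: 7.02
tool_pos: [428.2, -204.2, 164.6]
tcp_rot: [-180.0, -0.3, -173.2]
ft_force: [1.9, -0.3, 0.8]
finger_gap: 34.1
from [ 428.2 -204.2  164.6] [-180.    -0.3 -173.2] rel [0.0292, -0.1037, 0.0048] [-0.001, -0.006, -0.0] t 7.03
```

```bash
python3 -m crank '[[[0.0292,-0.1037,0.0048,-0.001,-0.006,0],[0.0292,-0.1037,0.0048,-0.001,-0.006,0],[0.0292,-0.1037,0.0048,-0.001,-0.006,0],[0.0292,-0.1037,0.0048,-0.001,-0.006,0],[0.0292,-0.1037,0.0548,-0.001,-0.006,0],[0.0292,-0.1037,0.0948,-0.001,-0.006,0],[0.0292,-0.1037,0.1108,-0.001,-0.006,0],[0.0292,-0.1037,0.1108,-0.001,-0.006,0]]]'; python3 go.py 411.5 -310.6 53 -173.2
```

```text
time: 8.02
tool_pos: [410.6, -309.3, 53.2]
tcp_rot: [179.9, -0.1, -173.1]
ft_force: [0.2, 0.1, -0.3]
finger_gap: 34.0
from [ 410.6 -309.3   53.2] [ 1.799e+02 -1.000e-01 -1.731e+02] rel [-0.0008, -0.0014, 0.0002] [0.002, -0.002, 0.001] t 8.03
```

```bash
python3 -m crank '[[[0,0,0,0,0,0],[0,0,0,0,0,0],[0,0,0,0,0,0],[0,0,0,0,0,0],[0,0,0,0,0,0],[0,0,0,0,0,0]]]' 1 20; python3 -m crank '[[[0,0.01,0,0,0,0],[0,0.02,0,0,0,0],[0,0.03,0,0,0,0],[0,0.038,0,0,0,0],[0,0.042,0,0,0,0],[0,0.042,0,0,0,0]]]';python3 -m crank '[[[0,0.001,0,0,0,0],[0,0.002,0,0,0,0],[0,0.002,0,0,0,0]]]'
```

```text
time: 8.78
tool_pos: [411.9, -310.4, 55.3]
tcp_rot: [-180.0, 0.1, -173.1]
ft_force: [0.4, 0.3, 7.0]
finger_gap: 11.0
time: 9.52
tool_pos: [406.8, -268.2, 55.3]
tcp_rot: [180.0, 0.0, -173.1]
ft_force: [-1.0, 1.2, 0.3]
finger_gap: 11.2
time: 9.9
tool_pos: [406.6, -266.3, 55.3]
tcp_rot: [180.0, 0.1, -173.1]
ft_force: [0.0, -0.2, -1.6]
finger_gap: 11.6
```

```bash
python3 -m crank '[[[0,0.001,0,0,0,0],[0,0.002,0,0,0,0],[0,0.002,0,0,0,0]]]';python3 -m crank '[[[0,0.001,0,0,0,0],[0,0.002,0,0,0,0],[0,0.002,0,0,0,0]]]'
```

```text
time: 10.28
tool_pos: [406.3, -264.3, 55.3]
tcp_rot: [-180.0, 0.1, -173.1]
ft_force: [1.1, -1.8, -1.6]
finger_gap: 11.5
time: 10.65
tool_pos: [406.3, -264.2, 55.4]
tcp_rot: [-179.8, 0.1, -173.1]
ft_force: [3.0, -12.0, -9.1]
finger_gap: 11.6
```

The slide is at its stop: tab TCP (406.3,-264.3), which gives an origin of (509,-322.5) and agrees with the camera. I release and go for adapter_62.

```bash
python3 -m crank '[[[0,0,0,0,0,0],[0,0,0,0,0,0],[0,0,0,0,0,0],[0,0,0,0,0,0],[0,0,-0.06,0,0,0],[0,0,-0.1,0,0,0],[0,0,-0.1,0,0,0]]]' 0.6; python3 go.py 468.7 56.1 160 96.8
```

```text
time: 11.52
tool_pos: [408.4, -265.5, 159.7]
tcp_rot: [-179.5, 0.4, -173.1]
ft_force: [0.2, -0.1, -0.7]
finger_gap: 34.4
from [ 408.4 -265.5  159.7] [-179.5    0.4 -173.1] rel [-0.0984, 0.312, -0.0025] [-0.002, 0.013, 1.572] t 11.53
```

```bash
python3 -m crank '[[[-0.0984,0.312,-0.0025,0,0.013,1.572],[-0.0984,0.312,-0.0025,0,0.013,1.572],[-0.0984,0.312,-0.0025,0,0.013,1.572],[-0.0984,0.312,-0.0025,0,0.013,1.572],[-0.0984,0.312,-0.0025,0,0.013,1.572],[-0.0984,0.312,-0.0025,0,0.013,1.572],[-0.0984,0.312,-0.0025,0,0.013,1.572],[-0.0984,0.312,-0.0025,0,0.013,1.572],[-0.0984,0.312,-0.0025,0,0.013,1.572],[-0.0984,0.312,-0.0025,0,0.013,1.572]]]' 0; python3 - <<'E'
from h import *
snap("top","top2"); snap("side","side2")
E
python3 go.py 468.7 56.1 15 96.8
```

```text
time: 12.78
tool_pos: [467.9, 56.2, 158.6]
tcp_rot: [-179.8, 0.0, 96.6]
ft_force: [-0.9, -0.2, 0.9]
finger_gap: 85.3
from [468.   56.1 158.8] [-179.8    0.    96.8] rel [-0.0, 0.0011, 0.1438] [-0.003, 0.001, -0.0] t 12.88
```

View pics/side2.png

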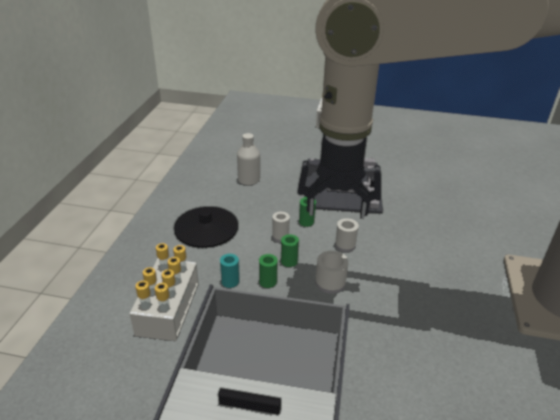

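The 62 still stands at (332,270), with the open gripper right above it. Descending and gripping.

```bash
python3 -m crank '[[[0,0.001,0.05,-0.003,0.001,0],[0,0.001,0.09,-0.003,0.001,0],[0,0.001,0.12,-0.003,0.001,0],[0,0.001,0.138,-0.003,0.001,0],[0,0.001,0.144,-0.003,0.001,0],[0,0.001,0.144,-0.003,0.001,0]]]'; python3 -m crank '[[[0,0,0,0,0,0],[0,0,0,0,0,0],[0,0,0,0,0,0],[0,0,0,0,0,0],[0,0,0,0,0,0]]]' 1 30; python3 go.py 510.9 -338.4 170 96.8 467.7 56.1 170 96.8
```

```text
time: 13.62
tool_pos: [468.2, 56.1, 14.5]
tcp_rot: [-179.9, -0.0, 96.8]
ft_force: [-1.3, 0.3, -0.5]
finger_gap: 85.3
time: 14.25
tool_pos: [468.9, 56.1, 15.6]
tcp_rot: [180.0, -0.0, 96.8]
ft_force: [-3.6, 0.1, 6.3]
finger_gap: 61.3
from [468.9  56.1  15.6] [180.   -0.   96.8] rel [-0.3967, -0.0051, -0.1544] [0.0, -0.0, 0.0] t 14.25
from [468.9  56.1  15.6] [180.   -0.   96.8] rel [0.0002, -0.0011, -0.1544] [0.0, -0.0, 0.0] t 14.25
```

```bash
python3 -m crank '[[[0,0,-0.05,0,0,0],[0,0,-0.1,0,0,0],[0,0,-0.15,0,0,0],[-0.05,0,-0.15,0,0,0],[-0.1,0,-0.15,0,0,0],[-0.16,-0.001,-0.15,0,0,0],[-0.22,-0.002,-0.15,0,0,0],[-0.28,-0.003,-0.15,0,0,0],[-0.34,-0.004,-0.15,0,0,0],[-0.3947,-0.0051,-0.15,0,0,0]]]'; python3 go.py 510.7 -336.4 60 96.8 510.7 -336.4 28.2 96.8
```

```text
time: 15.5
tool_pos: [510.6, -338.7, 165.6]
tcp_rot: [180.0, 0.0, 96.8]
ft_force: [1.0, 0.0, -2.0]
finger_gap: 61.3
from [ 510.6 -338.7  165.6] [180.    0.   96.8] rel [0.0022, 0.0003, 0.1056] [0.001, 0.0, -0.0] t 15.5
from [ 510.6 -338.7  165.6] [180.    0.   96.8] rel [0.0022, 0.0003, 0.1374] [0.001, 0.0, -0.0] t 15.5
```

```bash
python3 -m crank '[[[0.002,0,0.05,0.001,0,0],[0.002,0,0.09,0.001,0,0],[0.002,0,0.115,0.001,0,0],[0.002,0,0.128,0.001,0,0],[0.002,0,0.133,0.001,0,0],[0.002,0,0.136,0.001,0,0],[0.002,0,0.136,0.001,0,0]]]'; python3 -m crank '[[[0,0,0.001,0,0,0],[0,0,0.001,0,0,0],[0,0,0.002,0,0,0],[0,0,0.002,0,0,0]]]'
```

```text
time: 16.38
tool_pos: [511.0, -337.1, 30.7]
tcp_rot: [180.0, 0.1, 96.8]
ft_force: [0.1, -0.1, -1.6]
finger_gap: 61.0
time: 16.88
tool_pos: [511.0, -337.0, 28.6]
tcp_rot: [180.0, 0.1, 96.8]
ft_force: [0.4, -0.1, -1.9]
finger_gap: 61.3
```

```bash
python3 -m crank '[[[0,0,0.0005,0,0,0],[0,0,0.001,0,0,0],[0,0,0.001,0,0,0]]]'; python3 -m crank '[[[0,0,0.0005,0,0,0],[0,0,0.0005,0,0,0]]]'
```

```text
time: 17.25
tool_pos: [511.0, -337.1, 27.7]
tcp_rot: [180.0, 0.1, 96.8]
ft_force: [-0.5, 0.9, 0.9]
finger_gap: 61.0
time: 17.5
tool_pos: [511.0, -337.0, 27.7]
tcp_rot: [180.0, 0.1, 96.8]
ft_force: [-3.0, 3.1, 5.2]
finger_gap: 61.1
```

```bash
python3 -m crank '[[[0,0,0,0,0,0],[0,0,0,0,0,0],[0,0,0,0,0,0],[0,0,0,0,0,0],[0,0,-0.05,0,0,0],[0,0,-0.1,0,0,0],[0,0,-0.11,0,0,0],[0,0,-0.11,0,0,0]]]' 0.1; python3 go.py 406.3 -264.3 130 -173.1
```

```text
time: 18.5
tool_pos: [511.4, -337.3, 138.6]
tcp_rot: [179.9, 0.1, 96.8]
ft_force: [0.1, 0.7, -0.4]
finger_gap: 76.9
from [ 511.4 -337.3  138.6] [1.799e+02 1.000e-01 9.680e+01] rel [0.085, -0.0957, 0.0082] [-0.0, 0.003, -1.572] t 18.5
```

```bash
python3 -m crank '[[[0.085,-0.0957,0.0082,0,0.003,-1.572],[0.085,-0.0957,0.0082,0,0.003,-1.572],[0.085,-0.0957,0.0082,0,0.003,-1.572],[0.085,-0.0957,0.0082,0,0.003,-1.572],[0.085,-0.0957,0.0082,0,0.003,-1.572],[0.085,-0.0957,0.0082,0,0.003,-1.572],[0.085,-0.0957,0.0082,0,0.003,-1.572],[0.085,-0.0957,0.0082,0,0.003,-1.572],[0.085,-0.0957,0.0082,0,0.003,-1.572],[0.085,-0.0957,0.0082,0,0.003,-1.572]]]' 0.6; python3 - <<'E'
from h import *
p,d=snap("top","top3"); snap("side","side3")
cv2.imwrite("pics/c3.png",cv2.resize(p[200:310,330:440],(600,600),interpolation=cv2.INTER_CUBIC))
E
python3 go.py 406.3 -264.3 54 -173.1
```

```text
time: 19.75
tool_pos: [405.2, -263.4, 127.8]
tcp_rot: [179.9, -0.1, -173.2]
ft_force: [0.1, -0.5, -0.6]
finger_gap: 34.2
from [ 405.6 -263.7  128.6] [ 1.799e+02 -1.000e-01 -1.732e+02] rel [-0.0007, -0.0007, 0.0746] [0.001, -0.002, -0.002] t 19.85
```

View pics/side3.png

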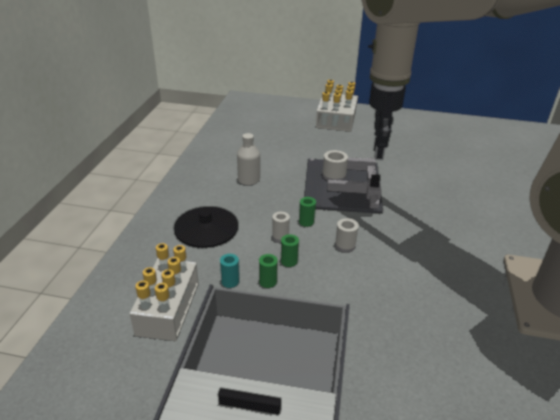

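View pics/c3.png

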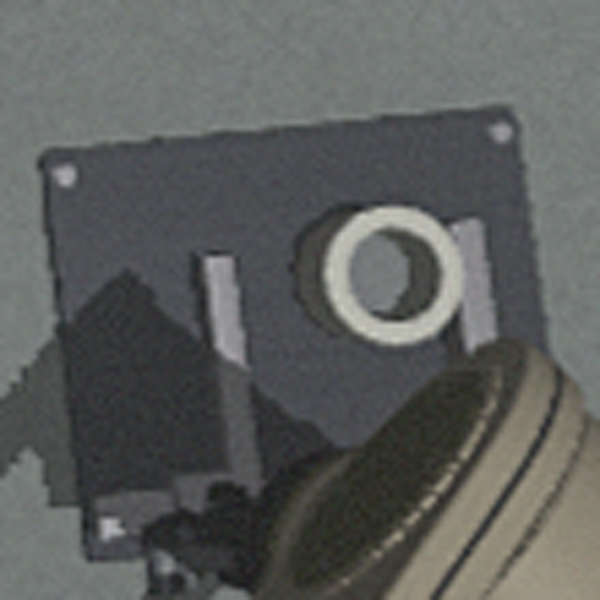

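The 62 stands upright next to the fixed jaw (crop at (395,275)), with the blade fully drawn back at (225,300). I grip the tab and read the force baseline.

```bash
python3 -m crank '[[[-0.0007,-0.0007,0.04,0,-0.002,0],[-0.0007,-0.0007,0.065,0,-0.002,0],[-0.0007,-0.0007,0.0746,0,-0.002,0],[-0.0007,-0.0007,0.0746,0,-0.002,0]]]'; python3 -m crank '[[[0,0,0,0,0,0],[0,0,0,0,0,0],[0,0,0,0,0,0],[0,0,0,0,0,0],[0,0,0,0,0,0],[0,0,0,0,0,0]]]' 1 20;  python3 -m crank '[[[0,0,0,0,0,0],[0,-0.005,0,0,0,0],[0,-0.01,0,0,0,0],[0,-0.015,0,0,0,0],[0,-0.02,0,0,0,0],[0,-0.023,0,0,0,0],[0,-0.024,0,0,0,0],[0,-0.025,0,0,0,0]]]'; python3 -m crank '[[[0,-0.001,0,0,0,0],[0,-0.002,0,0,0,0],[0,-0.003,0,0,0,0],[0,-0.004,0,0,0,0],[0,-0.005,0,0,0,0]]]'
```

```text
time: 20.35
tool_pos: [405.9, -264.0, 53.5]
tcp_rot: [179.9, -0.0, -173.3]
ft_force: [0.1, -0.0, -0.3]
finger_gap: 33.8
time: 21.1
tool_pos: [406.7, -264.7, 54.8]
tcp_rot: [180.0, 0.1, -173.3]
ft_force: [-0.8, 0.8, 6.7]
finger_gap: 11.4
time: 22.1
tool_pos: [409.7, -289.5, 54.9]
tcp_rot: [180.0, 0.1, -173.3]
ft_force: [-0.4, 0.2, 1.9]
finger_gap: 11.4
time: 22.72
tool_pos: [410.3, -294.5, 54.9]
tcp_rot: [180.0, 0.1, -173.3]
ft_force: [-0.6, 0.1, 1.7]
finger_gap: 11.4
```

```bash
for k in 1; do python3 -m crank '[[[0,-0.001,0,0,0,0],[0,-0.002,0,0,0,0],[0,-0.003,0,0,0,0],[0,-0.004,0,0,0,0],[0,-0.005,0,0,0,0],[0,-0.005,0,0,0,0]]]'; python3 -m crank '[[[0,-0.0005,0,0,0,0],[0,-0.001,0,0,0,0],[0,-0.001,0,0,0,0]]]'; done
python3 - <<'E'
from h import *
p,d=snap("top","top4"); snap("side","side4")
cv2.imwrite("pics/c4.png",cv2.resize(p[200:310,330:440],(600,600),interpolation=cv2.INTER_CUBIC))
for i in range(3):
    r.snapshot("top"); print(np.round(r.sense()["ft_force"],2),np.round(r.sense()["tool_pos"],2))
E
```

```text
time: 23.48
tool_pos: [410.9, -299.5, 54.9]
tcp_rot: [180.0, 0.1, -173.3]
ft_force: [-0.2, 3.3, 2.6]
finger_gap: 11.0
time: 23.85
tool_pos: [411.0, -300.6, 54.9]
tcp_rot: [180.0, 0.1, -173.3]
ft_force: [0.2, 3.1, 2.0]
finger_gap: 11.3
[-0.58  2.42  2.86] [ 411.   -300.59   54.86]
[0.16 2.91 2.25] [ 411.   -300.6    54.86]
[0.7  2.75 2.36] [ 411.01 -300.57   54.87]
```

View pics/c4.png

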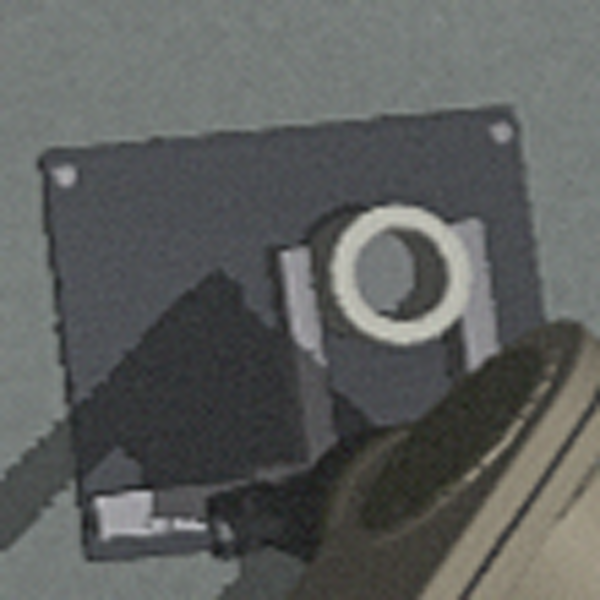

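```bash
python3 -m crank '[[[0,-0.0005,0,0,0,0],[0,-0.0005,0,0,0,0],[0,-0.0005,0,0,0,0]]]'; python3 -m crank '[[[0,-0.0005,0,0,0,0],[0,-0.0005,0,0,0,0],[0,-0.0005,0,0,0,0]]]'; python3 -m crank '[[[0,-0.0005,0,0,0,0],[0,-0.0005,0,0,0,0],[0,-0.0005,0,0,0,0]]]'
```

```text
time: 24.48
tool_pos: [411.1, -301.1, 54.9]
tcp_rot: [180.0, 0.1, -173.3]
ft_force: [0.7, 2.7, 2.6]
finger_gap: 11.9
time: 24.85
tool_pos: [411.1, -301.6, 54.9]
tcp_rot: [180.0, 0.1, -173.3]
ft_force: [-0.5, 2.6, 2.3]
finger_gap: 11.1
time: 25.22
tool_pos: [411.2, -302.2, 54.9]
tcp_rot: [180.0, 0.1, -173.3]
ft_force: [-0.1, 2.1, 1.7]
finger_gap: 11.4
```

```bash
python3 -m crank '[[[0,-0.0004,0,0,0,0],[0,-0.0004,0,0,0,0],[0,-0.0004,0,0,0,0]]]'; python3 -m crank '[[[0,-0.0004,0,0,0,0],[0,-0.0004,0,0,0,0],[0,-0.0004,0,0,0,0]]]'
```

```text
time: 25.6
tool_pos: [411.2, -302.6, 54.9]
tcp_rot: [180.0, 0.1, -173.3]
ft_force: [1.1, 2.6, 2.9]
finger_gap: 11.1
time: 25.98
tool_pos: [411.3, -303.0, 54.9]
tcp_rot: [180.0, 0.1, -173.3]
ft_force: [-0.3, 2.5, 1.8]
finger_gap: 11.6
```

```bash
python3 -m crank '[[[0,-0.0004,0,0,0,0],[0,-0.0004,0,0,0,0],[0,-0.0004,0,0,0,0]]]'; python3 -m crank '[[[0,-0.0004,0,0,0,0],[0,-0.0004,0,0,0,0],[0,-0.0004,0,0,0,0]]]'
```

```text
time: 26.35
tool_pos: [411.3, -303.3, 54.9]
tcp_rot: [180.0, 0.1, -173.3]
ft_force: [-0.4, 3.7, 3.7]
finger_gap: 11.8
time: 26.72
tool_pos: [411.4, -303.7, 54.9]
tcp_rot: [180.0, 0.1, -173.3]
ft_force: [-0.8, 3.3, 4.5]
finger_gap: 11.4
```

```bash
cat > av.py <<'E'
from h import *
F=[]
for i in range(6):
    p,d=r.snapshot("top"); F.append(r.sense()["ft_force"])
s=r.sense();print(np.round(np.mean(F,0),2),"along caliper x",round(float(np.mean(F,0)@[-.119,.993,0]),2),np.round(s["tool_pos"],2),s["time"])
cv2.imwrite("pics/av.png",cv2.resize(p[200:310,330:440],(600,600),interpolation=cv2.INTER_CUBIC))
E
python3 av.py; python3 -m crank '[[[0,-0.0003,0,0,0,0],[0,-0.0003,0,0,0,0]]]'; python3 av.py
```

```text
[-0.47  4.63  4.2 ] along caliper x 4.66 [ 411.41 -303.7    54.88] 27.025
time: 27.28
tool_pos: [411.4, -304.0, 54.8]
tcp_rot: [180.0, 0.1, -173.3]
ft_force: [0.2, 5.0, 4.4]
finger_gap: 11.5
[-0.54  4.8   4.25] along caliper x 4.83 [ 411.41 -303.92   54.83] 27.575
```

View pics/av.png

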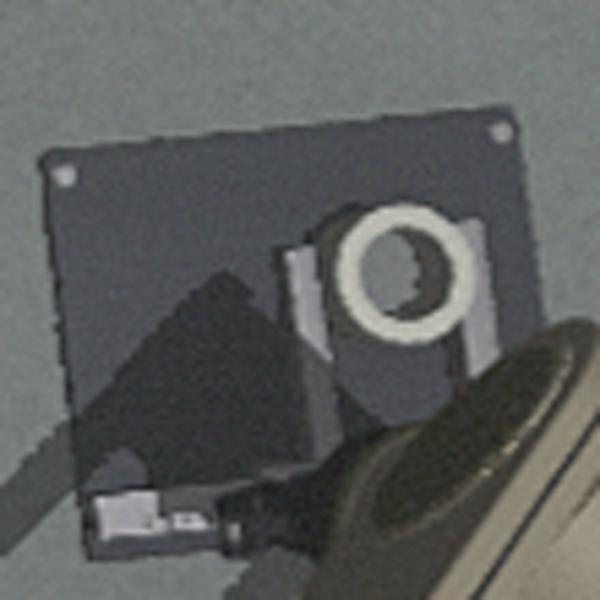

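```bash
python3 -m crank '[[[0,0.0004,0,0,0,0],[0,0.0004,0,0,0,0],[0,0.0004,0,0,0,0],[0,0.0004,0,0,0,0],[0,0.0004,0,0,0,0],[0,0.0004,0,0,0,0],[0,0.0004,0,0,0,0],[0,0.0004,0,0,0,0]]]';python3 av.py
```

```text
time: 28.58
tool_pos: [411.4, -303.6, 54.9]
tcp_rot: [180.0, 0.1, -173.3]
ft_force: [0.6, 2.2, 2.4]
finger_gap: 11.4
[-0.17  1.65  2.05] along caliper x 1.66 [ 411.38 -303.56   54.86] 28.875
```

```bash
python3 -m crank '[[[0,0.0003,0,0,0,0],[0,0.0003,0,0,0,0],[0,0.0003,0,0,0,0],[0,0.0003,0,0,0,0],[0,0.0003,0,0,0,0],[0,0.0003,0,0,0,0],[0,0.0003,0,0,0,0],[0,0.0003,0,0,0,0]]]';python3 av.py
```

```text
time: 29.88
tool_pos: [411.3, -303.3, 54.9]
tcp_rot: [180.0, 0.1, -173.3]
ft_force: [0.6, 0.6, 2.7]
finger_gap: 11.7
[0.5  1.44 1.54] along caliper x 1.37 [ 411.35 -303.27   54.86] 30.175
```

The 62 is checked: light contact of about 2–3 N, held for over 2 s. Next I open the jaw and fetch the adapter.

```bash
python3 -m crank '[[[0,0.004,0,0,0,0],[0,0.012,0,0,0,0],[0,0.02,0,0,0,0],[0,0.028,0,0,0,0],[0,0.035,0,0,0,0],[0,0.0385,0,0,0,0],[0,0.0395,0,0,0,0],[0,0.0395,0,0,0,0]]]'; python3 -m crank '[[[0,0,0,0,0,0],[0,0,0,0,0,0],[0,0,0,0,0,0],[0,0,-0.04,0,0,0],[0,0,-0.08,0,0,0],[0,0,-0.08,0,0,0]]]' 0.6;  python3 go.py 513 -340 138 96.8
```

```text
time: 31.18
tool_pos: [406.7, -264.2, 54.9]
tcp_rot: [180.0, 0.1, -173.3]
ft_force: [-1.8, -2.0, -0.4]
finger_gap: 11.3
time: 31.92
tool_pos: [408.8, -265.9, 138.9]
tcp_rot: [-179.7, 0.3, -173.3]
ft_force: [-0.6, 0.2, -0.9]
finger_gap: 34.4
from [ 408.8 -265.9  138.9] [-179.7    0.3 -173.3] rel [-0.0948, -0.0858, 0.0019] [0.001, 0.009, 1.57] t 31.93
```

```bash
python3 go.py 511.5 -341.5 138 96.8; python3 -m crank '[[[-0.0973,-0.0870,0.0019,0,0.009,1.57],[-0.0973,-0.0870,0.0019,0,0.009,1.57],[-0.0973,-0.0870,0.0019,0,0.009,1.57],[-0.0973,-0.0870,0.0019,0,0.009,1.57],[-0.0973,-0.0870,0.0019,0,0.009,1.57],[-0.0973,-0.0870,0.0019,0,0.009,1.57],[-0.0973,-0.0870,0.0019,0,0.009,1.57],[-0.0973,-0.0870,0.0019,0,0.009,1.57],[-0.0973,-0.0870,0.0019,0,0.009,1.57],[-0.0973,-0.0870,0.0019,0,0.009,1.57]]]' 0; python3 go.py 511.5 -341.5 27.5 96.8; python3 - <<'E'
from h import *
snap("side","side5"); p,d=snap("top","top5")
cv2.imwrite("pics/c5.png",cv2.resize(p[200:310,330:440],(600,600),interpolation=cv2.INTER_CUBIC))
E
```

```text
from [ 408.8 -265.9  138.9] [-179.7    0.3 -173.3] rel [-0.0932, -0.0871, 0.0019] [0.001, 0.009, 1.57] t 31.93
time: 33.17
tool_pos: [515.1, -340.5, 136.7]
tcp_rot: [-180.0, -0.1, 96.8]
ft_force: [0.0, 0.2, -0.3]
finger_gap: 85.3
from [ 515.1 -340.5  136.7] [-1.80e+02 -1.00e-01  9.68e+01] rel [-0.0008, -0.0037, 0.1092] [-0.001, -0.002, 0.0] t 33.17
```

View pics/side5.png

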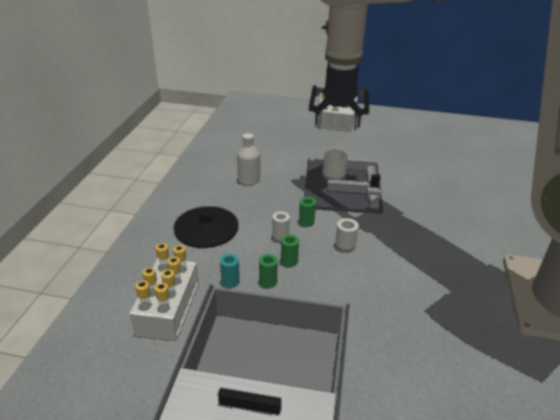

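The 62 is upright at (336,164) and the gripper is above it. Descend, grip, lift.

```bash
python3 -m crank '[[[-0.0008,-0.0037,0.05,0,0,0],[-0.0008,-0.0037,0.09,0,0,0],[-0.0008,-0.0037,0.105,0,0,0],[-0.0008,-0.0037,0.1092,0,0,0],[-0.0008,-0.0037,0.1092,0,0,0]]]'; python3 -m crank '[[[0,0,0,0,0,0],[0,0,0,0,0,0],[0,0,0,0,0,0],[0,0,0,0,0,0],[0,0,0,0,0,0],[0,0,-0.05,0,0,0],[0,0,-0.1,0,0,0],[0,0,-0.14,0,0,0],[0,0,-0.14,0,0,0]]]' 1 30; python3 go.py 476 277.7 170 -178
```

```text
time: 33.9
tool_pos: [512.6, -342.4, 29.4]
tcp_rot: [179.9, -0.0, 96.9]
ft_force: [-0.1, -0.2, 0.7]
finger_gap: 85.4
time: 35.02
tool_pos: [514.9, -344.4, 175.2]
tcp_rot: [179.6, 0.4, 96.9]
ft_force: [1.2, 0.7, -2.3]
finger_gap: 61.7
from [ 514.9 -344.4  175.2] [179.6   0.4  96.9] rel [0.6223, 0.0361, 0.0014] [0.001, 0.011, -1.485] t 35.02
```

```bash
python3 -m crank '[[[0.6223,0.0361,0.0014,0,0.011,-1.485],[0.6223,0.0361,0.0014,0,0.011,-1.485],[0.6223,0.0361,0.0014,0,0.011,-1.485],[0.6223,0.0361,0.0014,0,0.011,-1.485],[0.6223,0.0361,0.0014,0,0.011,-1.485],[0.6223,0.0361,0.0014,0,0.011,-1.485],[0.6223,0.0361,0.0014,0,0.011,-1.485],[0.6223,0.0361,0.0014,0,0.011,-1.485],[0.6223,0.0361,0.0014,0,0.011,-1.485],[0.6223,0.0361,0.0014,0,0.011,-1.485]]]'; python3 go.py 476 277.7 170 -178
```

```text
time: 36.28
tool_pos: [474.8, 279.6, 168.7]
tcp_rot: [180.0, -0.0, -178.0]
ft_force: [1.4, 1.0, -1.9]
finger_gap: 61.3
from [474.8 279.6 168.7] [ 180.   -0. -178.] rel [-0.0011, -0.0019, -0.0013] [0.0, -0.0, 0.0] t 36.27
```

```bash
python3 -m crank '[[[-0.001,-0.0019,0.05,0,0,0],[-0.001,-0.0019,0.1,0,0,0],[-0.001,-0.0019,0.125,0,0,0],[-0.001,-0.0019,0.138,0,0,0],[-0.001,-0.0019,0.142,0,0,0],[-0.001,-0.0019,0.144,0,0,0],[-0.001,-0.0019,0.1455,0,0,0],[-0.001,-0.0019,0.1455,0,0,0]]]'; python3 -m crank '[[[0,0,0.001,0,0,0],[0,0,0.001,0,0,0]]]'
```

```text
time: 37.28
tool_pos: [476.9, 278.2, 24.8]
tcp_rot: [179.9, 0.1, -178.0]
ft_force: [-1.2, -2.2, 4.7]
finger_gap: 61.2
time: 37.52
tool_pos: [477.1, 278.3, 24.8]
tcp_rot: [179.9, 0.1, -178.0]
ft_force: [-3.8, -2.5, 6.1]
finger_gap: 61.0
```

```bash
python3 -m crank '[[[0,0,0,0,0,0],[0,0,0,0,0,0],[0,0,0,0,0,0],[0,0,0,0,0,0],[0,0,-0.05,0,0,0],[0,0,-0.1,0,0,0],[0,0,-0.14,0,0,0],[0,0,-0.14,0,0,0]]]' 0; cat > find.py <<'E'
from h import *
import sys
tag=sys.argv[1]
p,d=snap("top",tag); snap("side",tag+"s")
C=cloud("top",d); hsv=cv2.cvtColor(p,cv2.COLOR_BGR2HSV)
for lo,hi in((50,68),):
    m=((C[...,2]>lo)&(C[...,2]<hi)&(hsv[...,1]<60)&(hsv[...,2]>120)).astype(np.uint8); m[:160]=0;m[310:]=0;m[:,335:]=0
    k,l,st,ce=cv2.connectedComponentsWithStats(m)
    for i in range(1,k):
        s=C[l==i]
        if len(s)<50: continue
        c,rad=cv2.minEnclosingCircle(s[:,:2].astype(np.float32)); print(np.round(ce[i]),len(s),np.round(c,1),'D',round(2*rad,1),'z',round(float(np.median(s[:,2])),1))
E
python3 find.py f1
```

```text
time: 38.52
tool_pos: [479.4, 279.3, 169.5]
tcp_rot: [179.7, 0.6, -178.0]
ft_force: [0.7, -0.3, 0.4]
finger_gap: 85.6
[189. 162.] 226 [725.7 194.2] D 143.3 z 58.4
[291. 213.] 124 [598.8 -62.4] D 37.9 z 60.6
[157. 267.] 75 [462.3 269.6] D 49.9 z 64.6
[292. 272.] 167 [452.1 -67.9] D 45.4 z 60.6
```

View pics/f1.png

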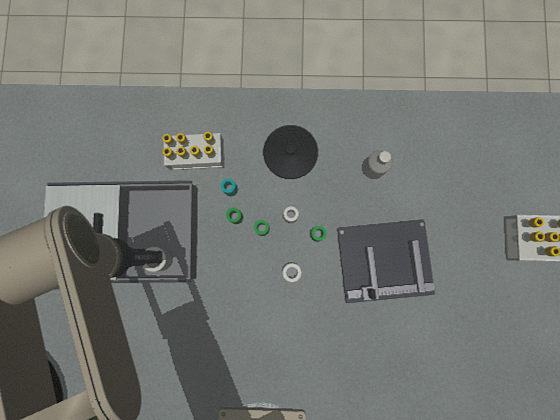

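The 62 is in the bay at (155,262), the jaw is fully open, and the 46 at (292,272) and the 38 at (291,213) haven't moved. Next is the 46.

```bash
python3 go.py 452.1 -67.9 165 96.8
```

```text
from [476.9 278.1 164.8] [ 179.9    0.2 -178. ] rel [0.037, -0.3449, -0.0008] [0.003, 0.001, 1.487] t 38.62
```

```bash
python3 -m crank '[[[0.037,-0.3449,-0.0008,0.003,0.001,1.487],[0.037,-0.3449,-0.0008,0.003,0.001,1.487],[0.037,-0.3449,-0.0008,0.003,0.001,1.487],[0.037,-0.3449,-0.0008,0.003,0.001,1.487],[0.037,-0.3449,-0.0008,0.003,0.001,1.487],[0.037,-0.3449,-0.0008,0.003,0.001,1.487],[0.037,-0.3449,-0.0008,0.003,0.001,1.487],[0.037,-0.3449,-0.0008,0.003,0.001,1.487],[0.037,-0.3449,-0.0008,0.003,0.001,1.487],[0.037,-0.3449,-0.0008,0.003,0.001,1.487]]]' 0.15; python3 - <<'E'
from h import *
snap("side","side6")
E
python3 go.py 452.1 -67.9 17 96.8
```

```text
time: 39.88
tool_pos: [451.5, -67.6, 163.9]
tcp_rot: [-179.9, -0.0, 97.1]
ft_force: [-0.1, 0.5, 0.2]
finger_gap: 72.5
from [451.6 -67.6 164.2] [-179.9   -0.    97. ] rel [-0.0005, 0.0006, 0.1472] [-0.001, -0.001, 0.004] t 39.92
```

View pics/side6.png

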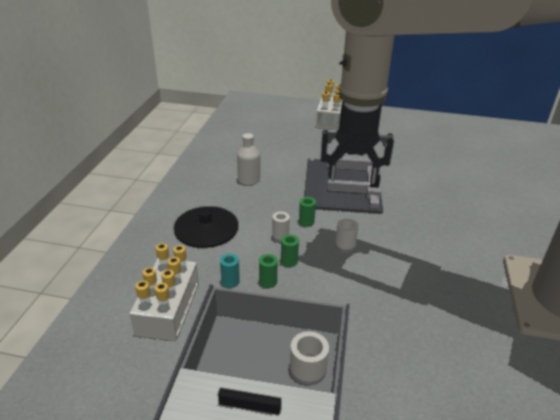

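The 62 stands upright in the bay at (310,357), and the 46 is under the gripper at (347,235).

```bash
python3 -m crank '[[[0,0.0006,0.05,0,0,0.004],[0,0.0006,0.09,0,0,0.004],[0,0.0006,0.125,0,0,0.004],[0,0.0006,0.142,0,0,0.004],[0,0.0006,0.147,0,0,0.004],[0,0.0006,0.147,0,0,0.004]]]'; python3 -m crank '[[[0,0,0,0,0,0],[0,0,0,0,0,0],[0,0,0,0,0,0],[0,0,0,0,0,0],[0,0,0,0,0,0],[0,0,0,0,0,0]]]' 1 30; python3 go.py 511.7 -345.3 165 96.8 
```

```text
time: 40.67
tool_pos: [452.9, -67.6, 18.0]
tcp_rot: [180.0, -0.0, 96.8]
ft_force: [1.1, -0.1, 0.6]
finger_gap: 72.3
time: 41.42
tool_pos: [454.0, -68.0, 19.6]
tcp_rot: [179.9, 0.0, 96.8]
ft_force: [-2.3, 0.0, 6.6]
finger_gap: 45.9
from [454.  -68.   19.6] [179.9   0.   96.8] rel [-0.2823, 0.0246, -0.1451] [0.002, 0.001, 0.001] t 41.42
```

```bash
python3 -m crank '[[[0,0,-0.05,0,0,0],[0,0,-0.1,0,0,0],[0,0,-0.145,0,0,0],[-0.05,0.004,-0.145,0.002,0,0],[-0.11,0.01,-0.145,0.002,0,0],[-0.17,0.015,-0.145,0.002,0,0],[-0.23,0.02,-0.145,0.002,0,0],[-0.2823,0.0246,-0.145,0.002,0,0],[-0.2823,0.0246,-0.145,0.002,0,0],[-0.2823,0.0246,-0.145,0.002,0,0]]]'; python3 go.py 511.7 -345.3 31.5 96.8 
```

```text
time: 42.68
tool_pos: [511.5, -345.1, 164.8]
tcp_rot: [180.0, 0.0, 96.8]
ft_force: [-1.0, 0.0, -1.0]
finger_gap: 45.4
from [ 511.5 -345.1  164.8] [180.    0.   96.8] rel [-0.0002, 0.0001, 0.1333] [0.0, 0.0, 0.0] t 42.67
```

```bash
python3 -m crank '[[[0,0,0.05,0,0,0],[0,0,0.09,0,0,0],[0,0,0.115,0,0,0],[0,0,0.126,0,0,0],[0,0,0.13,0,0,0],[0,0,0.132,0,0,0],[0,0,0.133,0,0,0],[0,0,0.134,0,0,0],[0,0,0.134,0,0,0]]]'; python3 -m crank '[[[0,0,0.0005,0,0,0],[0,0,0.001,0,0,0]]]'
```

```text
time: 43.8
tool_pos: [512.1, -345.6, 31.7]
tcp_rot: [179.9, 0.1, 96.8]
ft_force: [-0.6, 0.1, 3.0]
finger_gap: 45.2
time: 44.05
tool_pos: [512.1, -345.6, 31.7]
tcp_rot: [179.9, 0.1, 96.8]
ft_force: [-5.2, 4.2, 11.5]
finger_gap: 45.6
```

```bash
python3 -m crank '[[[0,0,-0.001,0,0,0],[0,0,-0.001,0,0,0],[0,0,-0.001,0,0,0],[0,0,-0.001,0,0,0],[0,0,-0.001,0,0,0],[0,0,-0.05,0,0,0],[0,0,-0.1,0,0,0],[0,0,-0.1,0,0,0]]]' 0.25; python3 go.py 406.3 -264.5 130 -173.1
```

```text
time: 45.05
tool_pos: [515.0, -347.9, 137.8]
tcp_rot: [179.5, 0.5, 96.8]
ft_force: [-0.2, 0.6, -0.4]
finger_gap: 63.9
from [ 515.  -347.9  137.8] [179.5   0.5  96.8] rel [0.0957, -0.0981, 0.0063] [-0.0, 0.013, -1.572] t 45.05
```

```bash
python3 -m crank '[[[0.0957,-0.0981,0.0063,0,0.013,-1.572],[0.0957,-0.0981,0.0063,0,0.013,-1.572],[0.0957,-0.0981,0.0063,0,0.013,-1.572],[0.0957,-0.0981,0.0063,0,0.013,-1.572],[0.0957,-0.0981,0.0063,0,0.013,-1.572],[0.0957,-0.0981,0.0063,0,0.013,-1.572],[0.0957,-0.0981,0.0063,0,0.013,-1.572],[0.0957,-0.0981,0.0063,0,0.013,-1.572],[0.0957,-0.0981,0.0063,0,0.013,-1.572],[0.0957,-0.0981,0.0063,0,0.013,-1.572]]]' 0.6; python3 av.py
python3 go.py 406.3 -264.5 54 -173.1
```

```text
time: 46.3
tool_pos: [405.9, -264.3, 129.2]
tcp_rot: [180.0, -0.1, -173.2]
ft_force: [0.4, 0.6, 0.3]
finger_gap: 34.2
[-0.03 -0.12 -0.03] along caliper x -0.11 [ 406.2  -264.51  129.82] 46.6
from [ 406.2 -264.5  129.8] [ 180.    -0.  -173.2] rel [-0.0001, -0.0, 0.0758] [0.0, -0.0, -0.001] t 46.6
```

View pics/av.png

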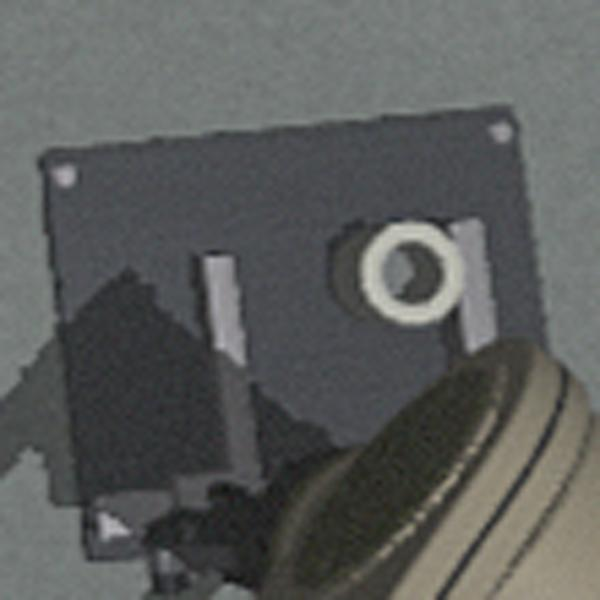

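The 46 stands by the fixed jaw at crop (412,272). Now I grip the tab and close.

```bash
python3 -m crank '[[[0,0,0.04,0,0,0],[0,0,0.065,0,0,0],[0,0,0.0756,0,0,0],[0,0,0.0756,0,0,0]]]'; python3 -m crank '[[[0,0,0,0,0,0],[0,0,0,0,0,0],[0,0,0,0,0,0],[0,0,0,0,0,0],[0,0,0,0,0,0],[0,0,0,0,0,0]]]' 1 20;  python3 -m crank '[[[0,-0.006,0,0,0,0],[0,-0.014,0,0,0,0],[0,-0.022,0,0,0,0],[0,-0.03,0,0,0,0],[0,-0.037,0,0,0,0],[0,-0.042,0,0,0,0],[0,-0.045,0,0,0,0],[0,-0.047,0,0,0,0],[0,-0.048,0,0,0,0],[0,-0.048,0,0,0,0]]]'; python3 av.py
```

```text
time: 47.1
tool_pos: [405.9, -264.3, 53.9]
tcp_rot: [179.9, -0.1, -173.2]
ft_force: [0.0, 0.6, -0.2]
finger_gap: 34.4
time: 47.85
tool_pos: [406.7, -265.0, 55.3]
tcp_rot: [-180.0, 0.0, -173.2]
ft_force: [0.0, 0.4, 6.7]
finger_gap: 11.3
time: 49.1
tool_pos: [412.5, -312.7, 55.3]
tcp_rot: [-179.9, 0.0, -173.2]
ft_force: [1.8, 0.2, 0.2]
finger_gap: 11.1
[ 1.01 -0.38 -0.64] along caliper x -0.49 [ 412.49 -312.68   55.34] 49.4
```

```bash
python3 -m crank '[[[0,-0.001,0,0,0,0],[0,-0.002,0,0,0,0],[0,-0.003,0,0,0,0],[0,-0.003,0,0,0,0]]]'; python3 av.py;  python3 -m crank '[[[0,-0.001,0,0,0,0],[0,-0.0015,0,0,0,0],[0,-0.0015,0,0,0,0]]]'; python3 av.py
```

```text
time: 49.9
tool_pos: [412.8, -315.7, 55.3]
tcp_rot: [-179.9, 0.0, -173.2]
ft_force: [1.5, 1.5, 0.1]
finger_gap: 11.4
[0.84 1.77 0.96] along caliper x 1.65 [ 412.85 -315.68   55.31] 50.2
time: 50.58
tool_pos: [413.0, -317.2, 55.3]
tcp_rot: [-179.9, 0.0, -173.2]
ft_force: [1.1, 1.7, 0.7]
finger_gap: 11.6
[0.31 1.35 0.96] along caliper x 1.3 [ 413.07 -317.23   55.34] 50.875
```

```bash
python3 -m crank '[[[0,-0.0005,0,0,0,0],[0,-0.001,0,0,0,0],[0,-0.001,0,0,0,0]]]'; python3 av.py;  python3 -m crank '[[[0,-0.0005,0,0,0,0],[0,-0.0005,0,0,0,0]]]'; python3 av.py;  python3 -m crank '[[[0,-0.0005,0,0,0,0],[0,-0.0005,0,0,0,0]]]'; python3 av.py
```

```text
time: 51.25
tool_pos: [413.2, -318.3, 55.3]
tcp_rot: [-179.9, 0.0, -173.2]
ft_force: [2.0, 1.7, 1.1]
finger_gap: 11.1
[0.52 1.95 1.02] along caliper x 1.87 [ 413.16 -318.24   55.32] 51.55
time: 51.8
tool_pos: [413.2, -318.7, 55.3]
tcp_rot: [-179.9, 0.0, -173.2]
ft_force: [0.7, 2.7, 1.8]
finger_gap: 11.2
[0.81 2.57 1.37] along caliper x 2.46 [ 413.21 -318.72   55.32] 52.1
time: 52.35
tool_pos: [413.3, -319.1, 55.3]
tcp_rot: [-179.9, 0.0, -173.2]
ft_force: [-0.4, 4.0, 1.3]
finger_gap: 11.4
[0.01 3.63 2.07] along caliper x 3.6 [ 413.29 -319.12   55.31] 52.65
```

Contact: the force rises about 1.1 N per half millimetre. I hold it and look.

```bash
python3 -m crank '[[[0,0,0,0,0,0],[0,0,0,0,0,0],[0,0,0,0,0,0],[0,0,0,0,0,0],[0,0,0,0,0,0],[0,0,0,0,0,0],[0,0,0,0,0,0],[0,0,0,0,0,0]]]'; python3 av.py
```

```text
time: 53.65
tool_pos: [413.3, -319.1, 55.3]
tcp_rot: [-179.9, 0.0, -173.2]
ft_force: [0.8, 2.7, 2.9]
finger_gap: 11.4
[0.55 3.29 2.41] along caliper x 3.21 [ 413.27 -319.14   55.31] 53.95
```

View pics/av.png

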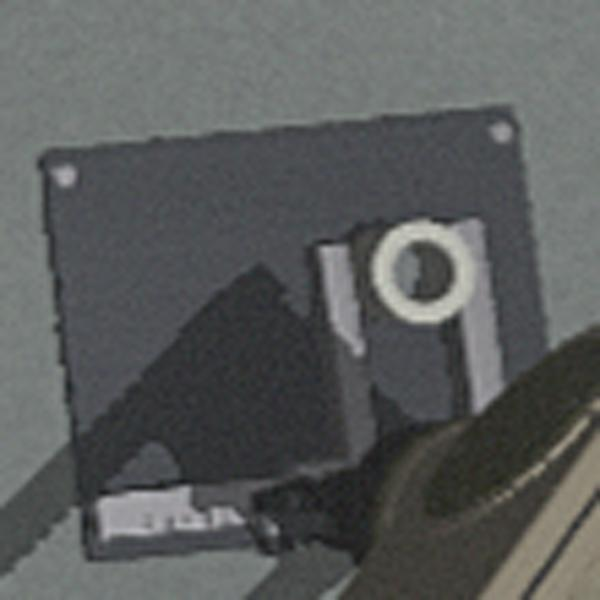

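The 46 sits between both jaws at crop (422,272). Opening again.

```bash
python3 -m crank '[[[0,0.004,0,0,0,0],[0,0.012,0,0,0,0],[0,0.022,0,0,0,0],[0,0.032,0,0,0,0],[0,0.042,0,0,0,0],[0,0.05,0,0,0,0],[0,0.054,0,0,0,0],[0,0.0553,0,0,0,0],[0,0.0553,0,0,0,0]]]'; python3 -m crank '[[[0,0,0,0,0,0],[0,0,0,0,0,0],[0,0,0,0,0,0],[0,0,-0.04,0,0,0],[0,0,-0.08,0,0,0],[0,0,-0.08,0,0,0]]]' 0.6;  python3 go.py 512 -349.8 138 96.8
```

```text
time: 55.08
tool_pos: [406.7, -264.3, 55.3]
tcp_rot: [-179.9, 0.0, -173.2]
ft_force: [-0.9, -0.3, 0.8]
finger_gap: 11.7
time: 55.82
tool_pos: [408.8, -266.0, 139.3]
tcp_rot: [-179.7, 0.3, -173.2]
ft_force: [1.0, -0.0, 0.5]
finger_gap: 34.0
from [ 408.8 -266.   139.3] [-179.7    0.3 -173.2] rel [-0.0925, -0.0955, 0.0024] [-0.0, 0.009, 1.571] t 55.83
```

```bash
python3 -m crank '[[[-0.0925,-0.0955,0.0024,0,0.009,1.571],[-0.0925,-0.0955,0.0024,0,0.009,1.571],[-0.0925,-0.0955,0.0024,0,0.009,1.571],[-0.0925,-0.0955,0.0024,0,0.009,1.571],[-0.0925,-0.0955,0.0024,0,0.009,1.571],[-0.0925,-0.0955,0.0024,0,0.009,1.571],[-0.0925,-0.0955,0.0024,0,0.009,1.571],[-0.0925,-0.0955,0.0024,0,0.009,1.571],[-0.0925,-0.0955,0.0024,0,0.009,1.571],[-0.0925,-0.0955,0.0024,0,0.009,1.571]]]' 0.15; python3 - <<'E'
from h import *
snap("side","side7")
E
python3 go.py 512 -349.8 29 96.8
```

```text
time: 57.08
tool_pos: [511.5, -349.4, 136.7]
tcp_rot: [-179.9, -0.1, 96.8]
ft_force: [-0.1, 0.7, 0.4]
finger_gap: 72.6
from [ 511.6 -349.4  136.9] [-179.9   -0.    96.9] rel [-0.0005, 0.0005, 0.1079] [-0.001, -0.001, 0.002] t 57.12
```

View pics/side7.png

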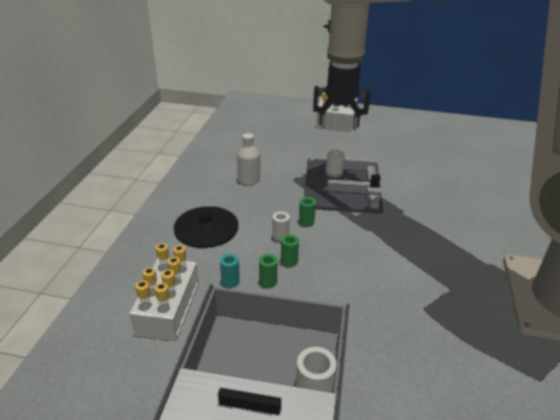

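The 46 is upright at (336,162) under the gripper. The 62 has shifted inside the bay, from (310,357) to (316,370). I'll check that from the top camera. Gripping the 46 now.

```bash
python3 -m crank '[[[-0.0005,0.0005,0.05,0,0,0],[-0.0005,0.0005,0.09,0,0,0],[-0.0005,0.0005,0.105,0,0,0],[-0.0005,0.0005,0.108,0,0,0],[-0.0005,0.0005,0.108,0,0,0]]]'; python3 -m crank '[[[0,0,0,0,0,0],[0,0,0,0,0,0],[0,0,0,0,0,0],[0,0,0,0,0,0],[0,0,0,0,0,0],[0,0,0,0,0,0],[0,0,-0.05,0,0,0],[0,0,-0.1,0,0,0],[0,0,-0.14,0,0,0],[0,0,-0.14,0,0,0]]]' 1 30; python3 go.py 550 280.3 170 -178; python3 find.py f2
```

```text
time: 57.75
tool_pos: [513.0, -350.6, 30.6]
tcp_rot: [180.0, 0.1, 96.9]
ft_force: [-0.3, 0.1, 0.4]
finger_gap: 72.4
time: 59.0
tool_pos: [515.3, -352.4, 176.3]
tcp_rot: [179.6, 0.4, 96.9]
ft_force: [0.7, 0.1, -1.0]
finger_gap: 45.1
from [ 515.3 -352.4  176.3] [179.6   0.4  96.9] rel [0.6239, 0.1109, 0.0023] [-0.0, 0.011, -1.485] t 59.0
[189. 162.] 227 [731.7 195.2] D 143.9 z 58.5
[291. 213.] 124 [598.6 -62.5] D 37.7 z 60.3
[142. 265.] 240 [461.1 306.5] D 61.7 z 65.1
```

View pics/f2.png

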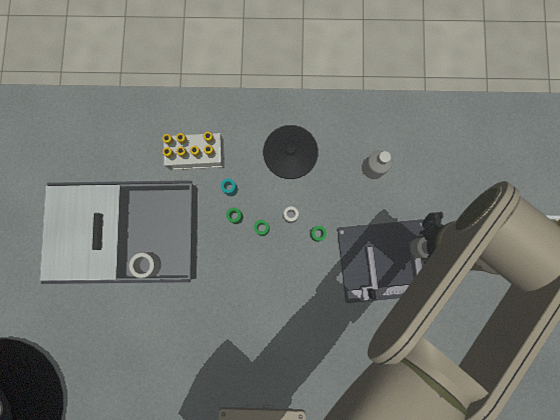

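The 62 was knocked to (461,306) but stands upright inside the bay (z 65, D 61.7), so that is fine. Next I carry the 46 to (550,280).

```bash
python3 -m crank '[[[0.6239,0.1109,0.0023,0,0.011,-1.485],[0.6239,0.1109,0.0023,0,0.011,-1.485],[0.6239,0.1109,0.0023,0,0.011,-1.485],[0.6239,0.1109,0.0023,0,0.011,-1.485],[0.6239,0.1109,0.0023,0,0.011,-1.485],[0.6239,0.1109,0.0023,0,0.011,-1.485],[0.6239,0.1109,0.0023,0,0.011,-1.485],[0.6239,0.1109,0.0023,0,0.011,-1.485],[0.6239,0.1109,0.0023,0,0.011,-1.485],[0.6239,0.1109,0.0023,0,0.011,-1.485]]]'; python3 go.py 550 280.3 25 -178
```

```text
time: 60.35
tool_pos: [545.8, 275.1, 165.1]
tcp_rot: [179.8, -0.5, -178.0]
ft_force: [1.8, -0.1, -1.3]
finger_gap: 45.5
from [545.8 275.1 165.1] [ 179.8   -0.5 -178. ] rel [-0.0057, 0.0045, 0.1401] [0.004, -0.01, 0.0] t 60.35
```

```bash
python3 -m crank '[[[-0.005,0.0045,0.05,0.004,-0.01,0],[-0.005,0.0045,0.1,0.004,-0.01,0],[-0.005,0.0045,0.122,0.004,-0.01,0],[-0.005,0.0045,0.134,0.004,-0.01,0],[-0.005,0.0045,0.138,0.004,-0.01,0],[-0.005,0.0045,0.14,0.004,-0.01,0],[-0.005,0.0045,0.1405,0.004,-0.01,0],[-0.005,0.0045,0.1405,0.004,-0.01,0]]]'; python3 -m crank '[[[0,0,0.0005,0,0,0],[0,0,0.0005,0,0,0]]]'
```

```text
time: 61.35
tool_pos: [550.0, 280.5, 25.9]
tcp_rot: [180.0, 0.1, -178.0]
ft_force: [-2.2, -2.1, 6.0]
finger_gap: 45.1
time: 61.6
tool_pos: [550.7, 280.7, 25.9]
tcp_rot: [179.9, 0.2, -178.0]
ft_force: [0.8, -0.6, 1.6]
finger_gap: 45.1
```

```bash
python3 -m crank '[[[0,0,0.0005,0,0,0],[0,0,0.0005,0,0,0]]]';python3 -m crank '[[[0,0,0,0,0,0],[0,0,0,0,0,0],[0,0,0,0,0,0],[0,0,0,0,0,0],[0,0,0,0,0,0],[0,0,-0.05,0,0,0],[0,0,-0.1,0,0,0],[0,0,-0.14,0,0,0],[0,0,-0.14,0,0,0]]]' 0.2; python3 find.py f3; python3 go.py 598.7 -62.4 165 96.8
```

```text
time: 61.85
tool_pos: [550.7, 280.7, 25.9]
tcp_rot: [179.9, 0.2, -178.0]
ft_force: [-2.3, -1.7, 4.9]
finger_gap: 45.4
time: 62.98
tool_pos: [553.0, 281.7, 171.2]
tcp_rot: [179.8, 0.7, -178.0]
ft_force: [0.2, -0.1, -0.5]
finger_gap: 68.2
[189. 162.] 227 [726.1 194.4] D 143.0 z 58.5
[291. 213.] 124 [598.8 -62.3] D 37.9 z 60.4
[148. 262.] 109 [462.9 299.8] D 58.9 z 64.8
[133. 268.] 74 [453.7 320. ] D 50.2 z 65.2
from [550.4 280.6 166. ] [ 179.9    0.2 -178. ] rel [-0.0362, -0.3445, 0.0007] [0.004, 0.002, 1.487] t 63.08
```

View pics/f3s.png

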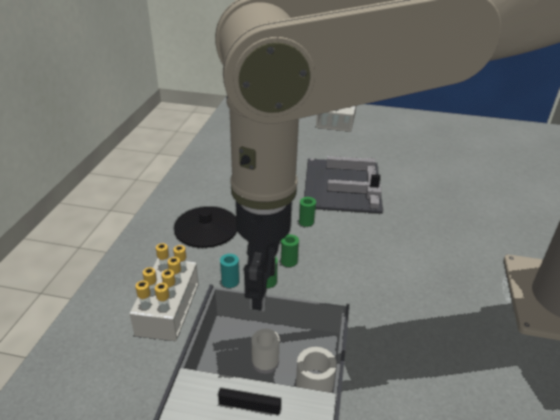

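The 46 stands in the bay at (265,350) beside the 62, and the jaw is open. Now the 38 at world (598.8,-62.3).

```bash
python3 -m crank '[[[-0.0362,-0.3445,0.0007,0.004,0.002,1.487],[-0.0362,-0.3445,0.0007,0.004,0.002,1.487],[-0.0362,-0.3445,0.0007,0.004,0.002,1.487],[-0.0362,-0.3445,0.0007,0.004,0.002,1.487],[-0.0362,-0.3445,0.0007,0.004,0.002,1.487],[-0.0362,-0.3445,0.0007,0.004,0.002,1.487],[-0.0362,-0.3445,0.0007,0.004,0.002,1.487],[-0.0362,-0.3445,0.0007,0.004,0.002,1.487],[-0.0362,-0.3445,0.0007,0.004,0.002,1.487],[-0.0362,-0.3445,0.0007,0.004,0.002,1.487]]]' 0.25; python3 - <<'E'
from h import *
snap("side","side8");snap("top","top8")
E
python3 go.py 598.8 -62.3 18 96.8
```

```text
time: 64.32
tool_pos: [598.0, -62.2, 163.8]
tcp_rot: [-179.9, -0.0, 97.1]
ft_force: [0.4, 0.1, -0.6]
finger_gap: 63.9
from [598.4 -62.2 164.4] [-180.    0.   97.] rel [-0.0001, 0.0005, 0.1464] [-0.001, 0.0, 0.003] t 64.42
```

View pics/side8.png

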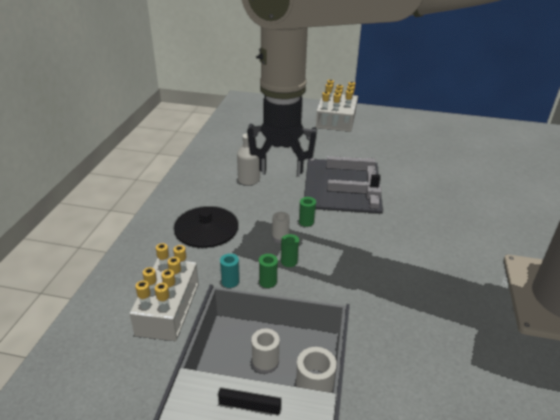

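View pics/top8.png

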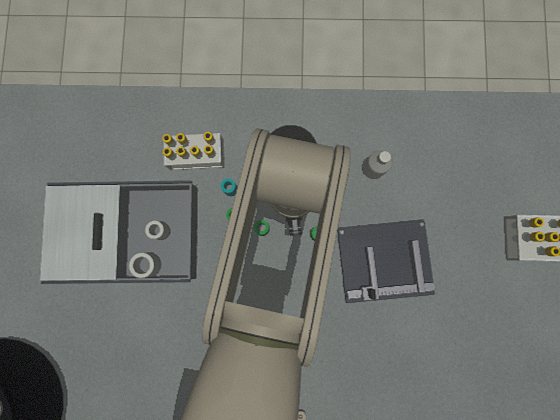

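The 62 and 46 are both upright in the bay, at (140,265) and (155,230). The 38 is under the gripper and clear of the green ones.

```bash
python3 -m crank '[[[0,0.0005,0.05,0,0,0.003],[0,0.0005,0.09,0,0,0.003],[0,0.0005,0.125,0,0,0.003],[0,0.0005,0.141,0,0,0.003],[0,0.0005,0.1464,0,0,0.003],[0,0.0005,0.1464,0,0,0.003]]]'; python3 -m crank '[[[0,0,0,0,0,0],[0,0,0,0,0,0],[0,0,0,0,0,0],[0,0,0,0,0,0],[0,0,0,0,0,0],[0,0,0,0,0,0]]]' 1 30; python3 go.py 512.2 -349.6 165 96.8 
```

```text
time: 65.18
tool_pos: [599.7, -62.2, 19.1]
tcp_rot: [179.9, 0.0, 96.8]
ft_force: [0.1, -0.7, 0.8]
finger_gap: 63.9
time: 65.92
tool_pos: [600.9, -62.5, 21.0]
tcp_rot: [179.8, 0.1, 96.8]
ft_force: [-1.2, 0.3, 6.4]
finger_gap: 37.5
from [600.9 -62.5  21. ] [1.798e+02 1.000e-01 9.680e+01] rel [-0.2747, -0.1218, -0.144] [0.004, 0.001, 0.001] t 65.92
```

```bash
python3 -m crank '[[[0,0,-0.05,0,0,0],[0,0,-0.1,0,0,0],[0,0,-0.144,0,0,0],[-0.05,-0.02,-0.144,0.004,0,0],[-0.1,-0.044,-0.144,0.004,0,0],[-0.155,-0.068,-0.144,0.004,0,0],[-0.21,-0.092,-0.144,0.004,0,0],[-0.265,-0.118,-0.144,0.004,0,0],[-0.2747,-0.1218,-0.144,0.004,0,0],[-0.2747,-0.1218,-0.144,0.004,0,0]]]'; python3 go.py 512.2 -349.6 33 96.8 
```

```text
time: 67.18
tool_pos: [512.0, -350.1, 165.2]
tcp_rot: [-180.0, 0.1, 96.7]
ft_force: [0.2, 0.3, -1.5]
finger_gap: 37.2
from [ 512.  -350.1  165.2] [-1.80e+02  1.00e-01  9.67e+01] rel [0.0007, 0.0002, 0.1322] [-0.0, 0.001, -0.001] t 67.17
```

```bash
python3 -m crank '[[[0.0007,0,0.05,0,0,0],[0.0007,0,0.09,0,0,0],[0.0007,0,0.115,0,0,0],[0.0007,0,0.125,0,0,0],[0.0007,0,0.129,0,0,0],[0.0007,0,0.131,0,0,0],[0.0007,0,0.1325,0,0,0],[0.0007,0,0.1325,0,0,0]]]'; python3 -m crank '[[[0,0,0.0005,0,0,0],[0,0,0.0005,0,0,0]]]'
```

```text
time: 68.18
tool_pos: [512.3, -350.0, 33.4]
tcp_rot: [180.0, 0.1, 96.7]
ft_force: [0.1, 0.0, -0.9]
finger_gap: 37.3
time: 68.42
tool_pos: [512.4, -350.1, 33.1]
tcp_rot: [179.9, 0.1, 96.7]
ft_force: [0.9, -0.2, -1.2]
finger_gap: 37.5
```

```bash
python3 -m crank '[[[0,0,0.0005,0,0,0],[0,0,0.001,0,0,0],[0,0,0.001,0,0,0]]]'; python3 -m crank '[[[0,0,0.0005,0,0,0],[0,0,0.0005,0,0,0]]]'
```

```text
time: 68.8
tool_pos: [512.4, -350.2, 33.1]
tcp_rot: [179.9, 0.1, 96.7]
ft_force: [-3.6, 2.8, 8.0]
finger_gap: 37.4
time: 69.05
tool_pos: [512.4, -350.2, 33.1]
tcp_rot: [179.9, 0.1, 96.7]
ft_force: [-3.7, 2.7, 5.9]
finger_gap: 37.1
```

Landed. Releasing and going to the tab.

```bash
python3 -m crank '[[[0,0,-0.0005,0,0,0],[0,0,-0.0005,0,0,0],[0,0,-0.0005,0,0,0],[0,0,-0.0005,0,0,0],[0,0,-0.0005,0,0,0],[0,0,-0.05,0,0,0],[0,0,-0.1,0,0,0],[0,0,-0.1,0,0,0]]]' 0.35; python3 go.py 406.3 -264.5 130 -173.1
```

```text
time: 70.05
tool_pos: [515.3, -352.4, 139.3]
tcp_rot: [179.5, 0.6, 96.7]
ft_force: [0.8, 1.5, -0.7]
finger_gap: 56.0
from [ 515.3 -352.4  139.3] [179.5   0.6  96.7] rel [0.1001, -0.098, 0.0076] [-0.001, 0.014, -1.574] t 70.05
```

```bash
python3 -m crank '[[[0.1001,-0.098,0.0076,0,0.014,-1.574],[0.1001,-0.098,0.0076,0,0.014,-1.574],[0.1001,-0.098,0.0076,0,0.014,-1.574],[0.1001,-0.098,0.0076,0,0.014,-1.574],[0.1001,-0.098,0.0076,0,0.014,-1.574],[0.1001,-0.098,0.0076,0,0.014,-1.574],[0.1001,-0.098,0.0076,0,0.014,-1.574],[0.1001,-0.098,0.0076,0,0.014,-1.574],[0.1001,-0.098,0.0076,0,0.014,-1.574],[0.1001,-0.098,0.0076,0,0.014,-1.574]]]' 0.6; python3 av.py
python3 go.py 406.3 -264.5 54 -173.1
```

```text
time: 71.3
tool_pos: [405.9, -264.2, 129.2]
tcp_rot: [180.0, -0.1, -173.1]
ft_force: [-0.0, 0.1, 1.2]
finger_gap: 34.0
[-0.15 -0.22  0.16] along caliper x -0.2 [ 406.25 -264.5   129.86] 71.6
from [ 406.2 -264.5  129.9] [-1.800e+02 -1.000e-01 -1.731e+02] rel [-0.0001, 0.0, 0.0759] [-0.001, -0.001, -0.0] t 71.6
```

View pics/av.png

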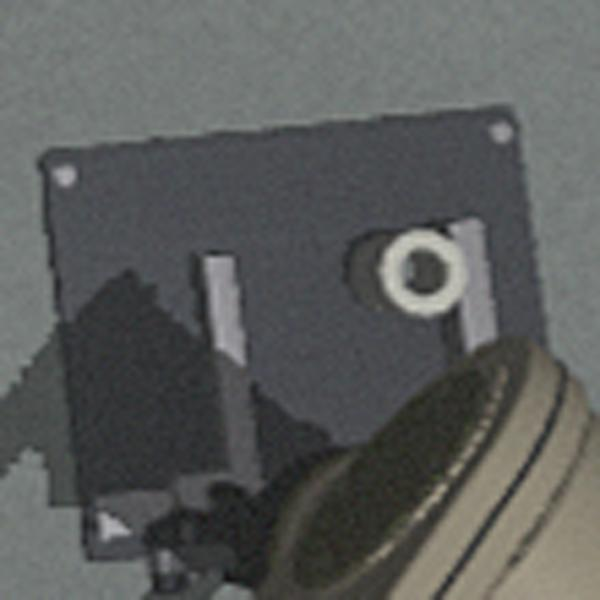

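The 38 stands by the fixed jaw at crop (422,270). Gripping the tab and closing; I expect contact near y=-326.3.

```bash
python3 -m crank '[[[0,0,0.04,0,0,0],[0,0,0.065,0,0,0],[0,0,0.0758,0,0,0],[0,0,0.0758,0,0,0]]]'; python3 -m crank '[[[0,0,0,0,0,0],[0,0,0,0,0,0],[0,0,0,0,0,0],[0,0,0,0,0,0],[0,0,0,0,0,0],[0,0,0,0,0,0]]]' 1 20;  python3 -m crank '[[[0,-0.007,0,0,0,0],[0,-0.016,0,0,0,0],[0,-0.026,0,0,0,0],[0,-0.036,0,0,0,0],[0,-0.044,0,0,0,0],[0,-0.05,0,0,0,0],[0,-0.054,0,0,0,0],[0,-0.056,0,0,0,0],[0,-0.0565,0,0,0,0],[0,-0.0565,0,0,0,0]]]'; python3 av.py
```

```text
time: 72.1
tool_pos: [405.9, -264.3, 53.7]
tcp_rot: [180.0, -0.1, -173.1]
ft_force: [0.5, 0.4, 1.0]
finger_gap: 34.3
time: 72.85
tool_pos: [406.7, -265.0, 55.1]
tcp_rot: [-179.9, -0.0, -173.1]
ft_force: [-1.8, 0.3, 6.8]
finger_gap: 11.5
time: 74.1
tool_pos: [413.5, -321.0, 55.1]
tcp_rot: [-179.9, -0.0, -173.1]
ft_force: [-0.2, -0.4, -0.6]
finger_gap: 11.2
[ 0.96  0.07 -1.38] along caliper x -0.04 [ 413.45 -321.05   55.13] 74.4
```

```bash
python3 -m crank '[[[0,-0.001,0,0,0,0],[0,-0.002,0,0,0,0],[0,-0.003,0,0,0,0],[0,-0.003,0,0,0,0]]]'; python3 av.py;  python3 -m crank '[[[0,-0.001,0,0,0,0],[0,-0.0015,0,0,0,0],[0,-0.0015,0,0,0,0]]]'; python3 av.py; python3 -m crank '[[[0,-0.0005,0,0,0,0],[0,-0.0005,0,0,0,0]]]'; python3 av.py
```

```text
time: 74.9
tool_pos: [413.8, -324.1, 55.1]
tcp_rot: [-179.9, -0.0, -173.1]
ft_force: [0.6, 1.6, -0.3]
finger_gap: 11.2
[ 1.16  1.21 -0.46] along caliper x 1.06 [ 413.82 -324.08   55.14] 75.2
time: 75.58
tool_pos: [414.0, -325.6, 55.1]
tcp_rot: [-179.9, -0.0, -173.1]
ft_force: [0.7, 2.5, 0.5]
finger_gap: 11.4
[ 0.92  1.76 -0.32] along caliper x 1.63 [ 413.99 -325.6    55.12] 75.875
time: 76.12
tool_pos: [414.1, -326.1, 55.1]
tcp_rot: [-179.9, -0.0, -173.1]
ft_force: [0.4, 2.6, -0.7]
finger_gap: 12.0
[ 0.78  1.9  -0.15] along caliper x 1.8 [ 414.06 -326.11   55.16] 76.425
```

```bash
python3 -m crank '[[[0,-0.0005,0,0,0,0],[0,-0.0005,0,0,0,0]]]'; python3 av.py; python3 -m crank '[[[0,-0.0004,0,0,0,0],[0,-0.0004,0,0,0,0]]]'; python3 av.py
```

```text
time: 76.68
tool_pos: [414.1, -326.6, 55.1]
tcp_rot: [-179.9, -0.0, -173.1]
ft_force: [-0.1, 1.9, 1.4]
finger_gap: 11.5
[0.68 2.59 0.23] along caliper x 2.49 [ 414.12 -326.55   55.11] 76.975
time: 77.22
tool_pos: [414.1, -326.9, 55.1]
tcp_rot: [-179.9, -0.0, -173.1]
ft_force: [1.1, 2.9, 1.6]
finger_gap: 11.2
[0.24 3.39 1.3 ] along caliper x 3.34 [ 414.15 -326.9    55.12] 77.525
```

Same signature as before, with contact at about -326.3. Holding for a second.

```bash
python3 -m crank '[[[0,0,0,0,0,0],[0,0,0,0,0,0],[0,0,0,0,0,0],[0,0,0,0,0,0],[0,0,0,0,0,0],[0,0,0,0,0,0],[0,0,0,0,0,0],[0,0,0,0,0,0],[0,0,0,0,0,0]]]'; python3 av.py
```

```text
time: 78.65
tool_pos: [414.2, -326.9, 55.1]
tcp_rot: [-179.9, -0.0, -173.1]
ft_force: [0.8, 3.1, 1.7]
finger_gap: 11.0
[0.45 3.42 1.03] along caliper x 3.35 [ 414.14 -326.93   55.12] 78.95
```

View pics/av.png

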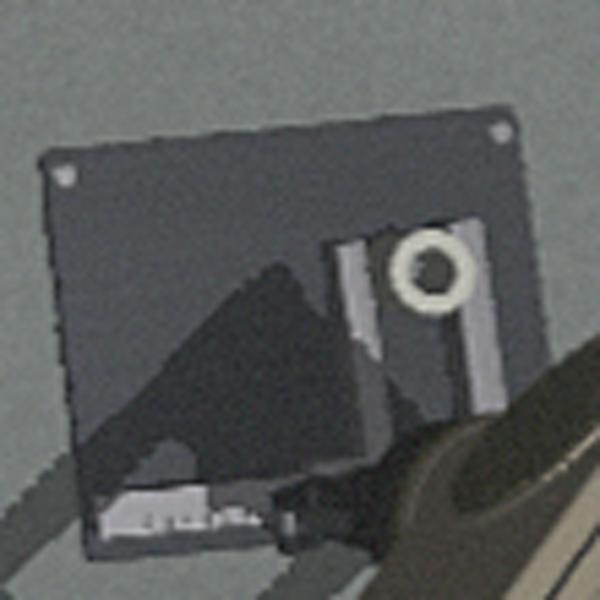

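The 38 is held between both jaws at crop (432,270). Now I draw the jaw back to its stop.

```bash
python3 -m crank '[[[0,0.004,0,0,0,0],[0,0.014,0,0,0,0],[0,0.026,0,0,0,0],[0,0.038,0,0,0,0],[0,0.05,0,0,0,0],[0,0.058,0,0,0,0],[0,0.062,0,0,0,0],[0,0.063,0,0,0,0],[0,0.0635,0,0,0,0]]]'; python3 av.py;  python3 -m crank '[[[0,0.0005,0,0,0,0],[0,0.001,0,0,0,0]]]'; python3 av.py
```

```text
time: 80.08
tool_pos: [406.6, -264.3, 55.1]
tcp_rot: [-179.9, -0.0, -173.1]
ft_force: [0.9, -3.1, -1.0]
finger_gap: 11.6
[-0.29 -2.64  0.14] along caliper x -2.58 [ 406.61 -264.27   55.13] 80.375
time: 80.62
tool_pos: [406.6, -264.2, 55.2]
tcp_rot: [-179.8, 0.0, -173.2]
ft_force: [1.0, -9.0, -5.4]
finger_gap: 11.2
[ 1.15 -7.77 -4.14] along caliper x -7.85 [ 406.64 -264.21   55.16] 80.925
```

At the stop. Release and fetch the 38.

```bash
python3 -m crank '[[[0,0,0,0,0,0],[0,0,0,0,0,0],[0,0,0,0,0,0],[0,0,-0.04,0,0,0],[0,0,-0.08,0,0,0],[0,0,-0.08,0,0,0]]]' 0.6;  python3 go.py 512.5 -353.8 138 96.8
```

```text
time: 81.68
tool_pos: [408.8, -265.4, 139.2]
tcp_rot: [-179.5, 0.3, -173.1]
ft_force: [1.5, 0.4, 0.1]
finger_gap: 33.9
from [ 408.8 -265.4  139.2] [-179.5    0.3 -173.1] rel [-0.0924, -0.1001, 0.0025] [-0.003, 0.011, 1.572] t 81.67
```

```bash
python3 -m crank '[[[-0.0924,-0.1001,0.0025,-0.003,0.011,1.572],[-0.0924,-0.1001,0.0025,-0.003,0.011,1.572],[-0.0924,-0.1001,0.0025,-0.003,0.011,1.572],[-0.0924,-0.1001,0.0025,-0.003,0.011,1.572],[-0.0924,-0.1001,0.0025,-0.003,0.011,1.572],[-0.0924,-0.1001,0.0025,-0.003,0.011,1.572],[-0.0924,-0.1001,0.0025,-0.003,0.011,1.572],[-0.0924,-0.1001,0.0025,-0.003,0.011,1.572],[-0.0924,-0.1001,0.0025,-0.003,0.011,1.572],[-0.0924,-0.1001,0.0025,-0.003,0.011,1.572]]]' 0.25; python3 - <<'E'
from h import *
snap("side","side9")
E
python3 go.py 512.5 -353.8 30 96.8
```

```text
time: 82.92
tool_pos: [512.0, -353.3, 136.6]
tcp_rot: [-179.9, -0.1, 96.8]
ft_force: [-0.1, -0.0, 0.5]
finger_gap: 63.9
from [ 512.1 -353.4  136.9] [-1.799e+02 -1.000e-01  9.690e+01] rel [-0.0006, 0.0005, 0.1069] [-0.001, -0.002, 0.002] t 82.97
```

View pics/side9.png

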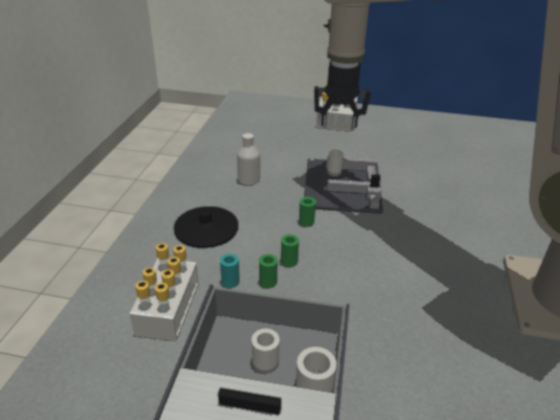

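The 38 is upright at (336,162), and the bay holds the 46 at (265,350) and the 62 at (316,370).

```bash
python3 -m crank '[[[-0.0006,0.0005,0.05,0,0,0],[-0.0006,0.0005,0.09,0,0,0],[-0.0006,0.0005,0.103,0,0,0],[-0.0006,0.0005,0.107,0,0,0],[-0.0006,0.0005,0.107,0,0,0]]]'; python3 -m crank '[[[0,0,0,0,0,0],[0,0,0,0,0,0],[0,0,0,0,0,0],[0,0,0,0,0,0],[0,0,0,0,0,0],[0,0,0,0,0,0],[0,0,-0.05,0,0,0],[0,0,-0.1,0,0,0],[0,0,-0.14,0,0,0],[0,0,-0.14,0,0,0]]]' 1 30; python3 go.py 611 282.5 170 -178
```

```text
time: 83.6
tool_pos: [513.5, -354.5, 31.5]
tcp_rot: [180.0, 0.0, 96.9]
ft_force: [-0.6, 0.1, -0.5]
finger_gap: 63.7
time: 84.85
tool_pos: [515.8, -356.5, 177.6]
tcp_rot: [179.6, 0.4, 96.9]
ft_force: [0.5, 0.3, -1.0]
finger_gap: 37.1
from [ 515.8 -356.5  177.6] [179.6   0.4  96.9] rel [0.623, 0.1713, 0.0044] [0.001, 0.011, -1.485] t 84.85
```

```bash
python3 -m crank '[[[0.623,0.1713,0.0044,0,0.011,-1.485],[0.623,0.1713,0.0044,0,0.011,-1.485],[0.623,0.1713,0.0044,0,0.011,-1.485],[0.623,0.1713,0.0044,0,0.011,-1.485],[0.623,0.1713,0.0044,0,0.011,-1.485],[0.623,0.1713,0.0044,0,0.011,-1.485],[0.623,0.1713,0.0044,0,0.011,-1.485],[0.623,0.1713,0.0044,0,0.011,-1.485],[0.623,0.1713,0.0044,0,0.011,-1.485],[0.623,0.1713,0.0044,0,0.011,-1.485]]]'; python3 go.py 611 282.5 27 -178
```

```text
time: 86.1
tool_pos: [607.5, 265.2, 169.0]
tcp_rot: [-180.0, -0.0, -178.0]
ft_force: [1.3, -0.9, -0.2]
finger_gap: 37.3
from [607.5 265.2 169. ] [-180.   -0. -178.] rel [-0.0041, 0.0172, 0.142] [-0.0, -0.0, 0.0] t 86.1
```

```bash
python3 -m crank '[[[-0.0041,0.0172,0,0,0,0],[-0.0041,0.0172,0.05,0,0,0],[-0.0041,0.0172,0.1,0,0,0],[-0.0041,0.0172,0.122,0,0,0],[-0.0041,0.0172,0.134,0,0,0],[-0.0041,0.0172,0.139,0,0,0],[-0.0041,0.0172,0.141,0,0,0],[-0.0041,0.0172,0.142,0,0,0],[-0.0041,0.0172,0.142,0,0,0]]]'; python3 -m crank '[[[0,0,0.0005,0,0,0],[0,0,0.0005,0,0,0]]]'
```

```text
time: 87.22
tool_pos: [611.5, 282.7, 28.0]
tcp_rot: [180.0, 0.0, -178.0]
ft_force: [-0.3, -0.3, -0.6]
finger_gap: 37.4
time: 87.48
tool_pos: [611.7, 282.8, 27.8]
tcp_rot: [180.0, 0.1, -178.0]
ft_force: [1.3, 0.1, -1.2]
finger_gap: 37.5
```

```bash
python3 -m crank '[[[0,0,0.0005,0,0,0],[0,0,0.001,0,0,0],[0,0,0.001,0,0,0]]]'; python3 -m crank '[[[0,0,0.0005,0,0,0],[0,0,0.0005,0,0,0]]]'
```

```text
time: 87.85
tool_pos: [611.7, 282.8, 26.8]
tcp_rot: [180.0, 0.1, -178.0]
ft_force: [-0.2, -0.9, 0.2]
finger_gap: 37.4
time: 88.1
tool_pos: [611.8, 282.8, 26.8]
tcp_rot: [180.0, 0.1, -178.0]
ft_force: [-2.1, -0.8, 4.6]
finger_gap: 37.4
```

```bash
python3 -m crank '[[[0,0,0,0,0,0],[0,0,0,0,0,0],[0,0,0,0,0,0],[0,0,0,0,0,0],[0,0,0,0,0,0],[0,0,-0.05,0,0,0],[0,0,-0.1,0,0,0],[0,0,-0.16,0,0,0],[0,0,-0.16,0,0,0]]]' 0.35; python3 go.py 540.5 411.5 190 -178
```

```text
time: 89.22
tool_pos: [615.3, 284.2, 195.1]
tcp_rot: [179.7, 0.8, -178.0]
ft_force: [1.0, -0.2, -0.3]
finger_gap: 55.5
from [615.3 284.2 195.1] [ 179.7    0.8 -178. ] rel [0.0703, 0.1298, 0.0047] [0.004, 0.013, 0.0] t 89.22
```

```bash
python3 -m crank '[[[0.0703,0.1298,0.0047,0.004,0.013,0],[0.0703,0.1298,0.0047,0.004,0.013,0],[0.0703,0.1298,0.0047,0.004,0.013,0],[0.0703,0.1298,0.0047,0.004,0.013,0],[0.0703,0.1298,0.0047,0.004,0.013,0]]]' 0.4; python3 find.py f4; python3 go.py 540.5 411.5 85 -178
```

```text
time: 89.85
tool_pos: [541.1, 410.4, 189.4]
tcp_rot: [-180.0, 0.0, -178.0]
ft_force: [-0.7, -0.6, 1.0]
finger_gap: 51.1
[189. 162.] 224 [730.1 194.7] D 143.0 z 58.5
[155. 205.] 106 [610.6 282.2] D 38.0 z 65.3
[154. 229.] 140 [549.8 279.9] D 45.6 z 65.5
[150. 260.] 54 [473.  289.2] D 42.6 z 65.2
[133. 265.] 85 [459.9 318.8] D 54.4 z 64.7
from [541.4 410.  189.7] [-180.     0.  -178.1] rel [0.0009, 0.0015, 0.1047] [-0.0, 0.0, -0.001] t 89.95
```

View pics/f4.png

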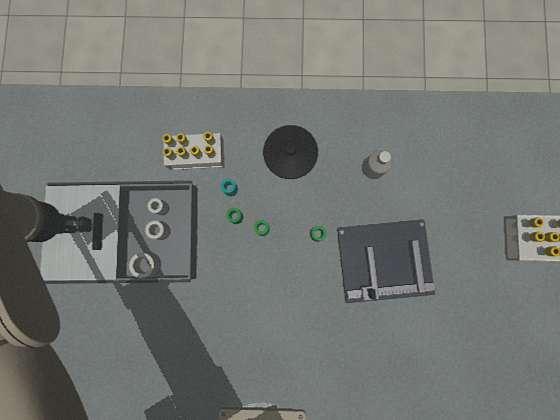

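View pics/f4s.png

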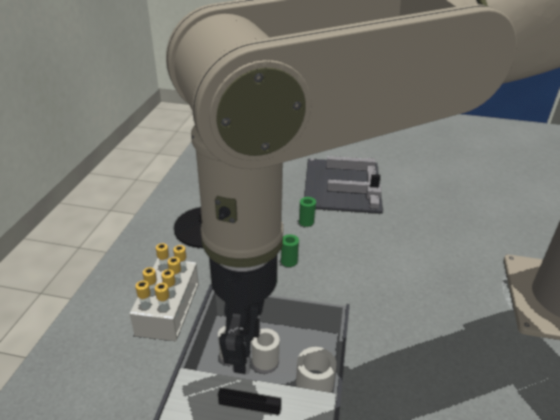

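All three stand upright in the bay at (155,205), (154,229) and (141,265), with tops at z≈65, below the cover. The jaw is fully open. Closing the cover.

```bash
python3 -m crank '[[[0.0009,0.0015,0.05,0,0,0],[0.0009,0.0015,0.085,0,0,0],[0.0009,0.0015,0.1047,0,0,0],[0.0009,0.0015,0.1047,0,0,0]]]'; python3 -m crank '[[[0,0,0,0,0,0],[0,0,0,0,0,0],[0,0,0,0,0,0],[0,0,0,0,0,0],[0,0,0,0,0,0],[0,0,0,0,0,0]]]' 1 30; python3 -m crank '[[[0,-0.02,0,0,0,0],[0,-0.045,0,0,0,0],[0,-0.07,0,0,0,0],[0,-0.095,0,0,0,0],[0,-0.12,0,0,0,0],[0,-0.14,0,0,0,0],[0,-0.155,0,0,0,0],[0,-0.165,0,0,0,0],[0,-0.172,0,0,0,0],[0,-0.175,0,0,0,0]]]'; python3 -m crank '[[[0,-0.001,0,0,0,0],[0,-0.002,0,0,0,0],[0,-0.002,0,0,0,0]]]'
```

```text
time: 90.45
tool_pos: [540.0, 410.1, 83.3]
tcp_rot: [-179.9, -0.1, -178.1]
ft_force: [0.9, 0.2, 0.2]
finger_gap: 51.3
time: 91.2
tool_pos: [541.2, 410.8, 85.4]
tcp_rot: [-180.0, 0.0, -178.1]
ft_force: [0.5, -1.9, 5.5]
finger_gap: 13.0
time: 92.45
tool_pos: [547.5, 234.9, 85.5]
tcp_rot: [-180.0, 0.1, -178.2]
ft_force: [5.9, 1.9, -7.3]
finger_gap: 13.1
time: 92.82
tool_pos: [547.6, 232.6, 85.5]
tcp_rot: [-180.0, 0.1, -178.2]
ft_force: [3.6, -0.1, -4.5]
finger_gap: 13.2
```

```bash
python3 -m crank '[[[0,-0.001,0,0,0,0],[0,-0.002,0,0,0,0],[0,-0.002,0,0,0,0]]]'; python3 -m crank '[[[0,-0.001,0,0,0,0],[0,-0.001,0,0,0,0]]]'; python3 -m crank '[[[0,-0.001,0,0,0,0],[0,-0.001,0,0,0,0]]]'
```

```text
time: 93.2
tool_pos: [547.6, 231.9, 85.5]
tcp_rot: [179.9, 0.1, -178.1]
ft_force: [4.9, 7.2, -5.5]
finger_gap: 13.2
time: 93.45
tool_pos: [547.6, 232.0, 85.5]
tcp_rot: [179.8, 0.2, -178.1]
ft_force: [3.6, 5.4, -5.4]
finger_gap: 13.1
time: 93.7
tool_pos: [547.6, 232.0, 85.5]
tcp_rot: [179.8, 0.2, -178.1]
ft_force: [4.2, 5.0, -6.1]
finger_gap: 13.0
```

```bash
python3 -m crank '[[[0,-0.001,0,0,0,0],[0,-0.001,0,0,0,0],[0,-0.001,0,0,0,0],[0,-0.001,0,0,0,0],[0,-0.001,-0.06,0,0,0],[0,-0.001,-0.12,0,0,0],[0.1,0.05,-0.15,0,0,0],[0.16,0.08,-0.15,0,0,0],[0.16,0.08,-0.15,0,0,0],[0.16,0.08,-0.15,0,0,0]]]' 0.55; python3 go.py 200 540 240 -178
```

```text
time: 94.95
tool_pos: [382.1, 307.6, 236.4]
tcp_rot: [179.7, 0.2, -177.9]
ft_force: [0.9, 0.3, -0.3]
finger_gap: 38.3
from [382.1 307.6 236.4] [ 179.7    0.2 -177.9] rel [0.1733, 0.239, -0.0029] [0.006, 0.004, 0.003] t 94.95
```

```bash
python3 -m crank '[[[0.17,0.239,-0.003,0.006,0.004,0],[0.17,0.239,-0.003,0.006,0.004,0],[0.17,0.239,-0.003,0.006,0.004,0],[0.17,0.239,-0.003,0.006,0.004,0],[0.17,0.239,-0.003,0.006,0.004,0],[0.17,0.239,-0.003,0.006,0.004,0],[0.17,0.239,-0.003,0.006,0.004,0]]]'; python3 - <<'E'
from h import *
p,d=snap("top","top10"); snap("side","side10"); C=cloud("top",d)
m=((C[...,2]>94)&(C[...,2]<112)); m[:,215:]=0;m[:205]=0;m[265:]=0;m[:,:140]=0
print("handle",cv2.minAreaRect(C[m][:,:2].astype(np.float32)))
m=((C[...,2]>66)&(C[...,2]<84)); m[:,:340]=0;m[:280]=0;m[305:]=0;m[:,440:]=0
print("tab",np.median(C[m],0))
z=np.load("pics/top0.npz")
df=cv2.absdiff(z["p"],p).max(2)
for n,(v0,v1,u0,u1) in dict(rack=(125,175,155,230),lid=(120,185,255,325),bottle=(140,185,360,400),rack2=(205,270,500,559),teal=(175,200,218,242),g1=(205,228,223,246),g2=(218,240,250,274),g3=(222,246,308,330)).items(): print(n,df[v0:v1,u0:u1].mean().round(2),end='; ')
print(r.sense()["time"])
E
```

```text
time: 95.82
tool_pos: [204.0, 539.7, 239.6]
tcp_rot: [-179.9, 0.0, -177.9]
ft_force: [0.7, -0.3, 0.1]
finger_gap: 38.7
handle ((546.7793579101562, 230.6325225830078), (87.46109771728516, 14.089162826538086), 2.493847131729126)
tab [ 407.57961489 -264.61071306   73.59125948]
rack 4.25; lid 5.0; bottle 3.98; rack2 4.24; teal 4.7; g1 4.5; g2 4.34; g3 4.42; 95.925
```

View pics/top10.png

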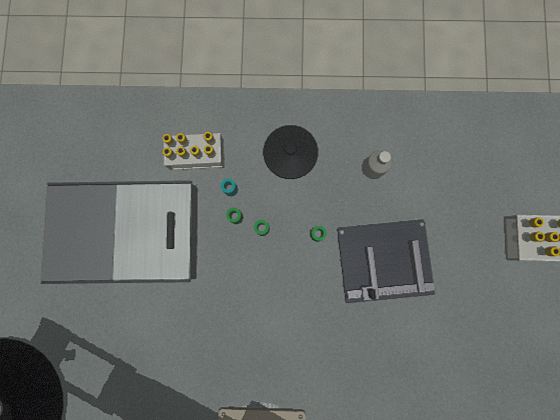

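View pics/side10.png

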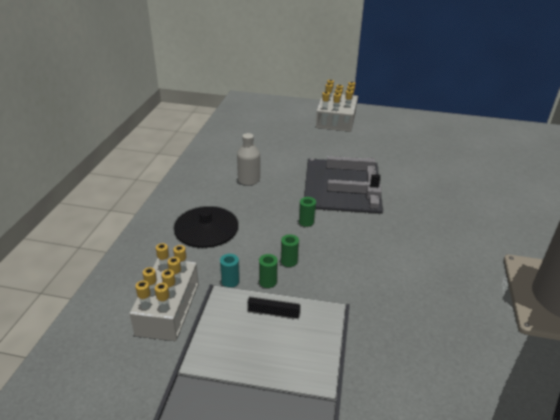

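The cover is shut: handle at (170,230), world y 230.6 against an expected 230.3. The jaw is fully open, the bystanders and look-alikes haven't moved, and the arm is clear. Handing in.

```bash
python3 -c "
from bench import r
print(r.hand_in())"
```

```text
the job is handed in; nothing more can be done
None
```

I checked the three adapters that were present in the caliper, widest first (62, 46, 38 mm); the 54 mm one was absent. All three now stand in the storage box with the cover shut. The job was handed in at about 96 s of the 210 s allowed.

**Caliper readings:** each adapter was held against both jaws for at least 1 s. The settled hold took about 1.4 N at the tab for the 62, and about 3.3 N for the 46 and 38. While I was finding contact on the 62, the push peaked at about 5 N for a moment, so I backed it off before the final hold.

**Storage box:** the last look before closing showed all three upright, with their tops at about 65 mm, below the cover. The 62 had been knocked about 3 cm inside the bay during the run. It stayed upright, so I left it where it was. With the cover on, I could not see inside again.

**Last checks:**
- **Cover:** it came up against its stop, with the handle at y = 230.6 mm against 230.3 expected for shut.
- **Caliper jaw:** it is drawn back to its open stop.
- **Bystanders and look-alikes:** the bottle, rotor lid, rack and coloured look-alikes show no movement from the first picture.
- **Arm:** it is clear of everything.

None of these checks failed or disagreed.

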